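# Pack the last samples into the round canister and latch it

## Robot

A 6-joint arm with a two-finger parallel gripper is mounted at the origin on a cart in front of the work surface, level with it; the furniture and walls round the work are solid. World frame = base frame: x ahead of the robot, y to its left, z up, the work surface at z = 0. Lengths are in m, angles in degrees, forces in N, time in s.
With the tool pointing down it reaches from about 0.35 to 0.875 m from the base axis. Payload 4.2 kg.
Tool frame: the origin (TCP) lies between the finger pads; the fingertips stand 14 mm ahead of it and the grasp point (between the pads) lies 5 mm behind it; x points along the fingers, y is the direction in which the jaws open and shut, and the axes are right-handed (so a half turn about x gives the same grasp; the last joint's range is limited). The gripper opens to 87 mm and grips with 3 to 60 N. Pads are 19 mm wide; open, the fingers measure 117 mm over their backs; the gripper's body (75 mm by 190 mm) begins 51 mm behind the grasp point.
Start: joints at [81.051, 22.042, 0.453, 0, -68.411, -14.817], TCP at [0.252, 0.572, 0.237] pointing down, gripper open.
Joint ranges: [-179.83, 179.83], [-69.29, 118.12], [-61.27, 80.66], [-181.25, 117.63], [-171.15, -9.14], [-177.46, 177.46]. Speed limits (degrees/s): [159.86, 159.86, 180, 180, 180, 180].

## Interface

Orientations are given as a 3x3 rotation matrix whose columns are the frame's x, y, z axes.
In Python, from station import r, imaging, job gives the robot as it stands. The module is installed in compiled form; this text tells all that it offers.
- The arm moves only by the tool apply_moves, never from a script. Its arguments are lists of equal length, an entry for each row: "xyz": the shift along the tool's x, y, z in m, a list of three; "twist": the turn about the tool's x in degrees; "claw": the opening, from 0 (shut) to 1 (fully open). A call has 1 to 12 rows; each row shifts and turns the pose as measured when the row begins, along the tool's axes as they then stand; what a row does not reach is not made up. A row lasts 1/10 s, in which the tool goes at most 50 mm and 8.59 degrees, less where a joint would pass 70% of its speed; a pose out of reach is approached as far as the arm can. A call is refused whole if a number of a shift passes 0.05 or a number of a turn 8.59, either way. A call with a gripper value outside its range is refused whole. The fingers move at their own pace and stop on an object; the grip force is fixed at half the most. Time passes only in rows, so rows that do not move let the fingers close. It gives the time, the measured TCP pose, the force and the opening at its end, in the units of the state.
- r.sense(): the state, without advancing time (a new reading comes with each control period).
- imaging.capture(name): name is "scene" or "top" or "wrist"; returns a dict with "pixels" (384x512x3 uint8, red, green, blue), "mtx" (3x3 intrinsics, pixels), "distortion" ([k1, k2, p1, p2, k3] as OpenCV has them; the pictures are not rectified), "view" (4x4, takes a point from world to camera coordinates). Camera axes: x right, y down, z forward; pixel columns grow to the right and rows downward; lengths in m; the calibration is good to about 2 mm. A picture is of the moment at which its call begins. There is no depth.
- job.finish_job(): hands the job in, once; it reports no verdict.
Trained networks look in a picture, given as the dict that the camera call returned (one of the last four; its "shot" number tells which), for a name from the list of things; names that differ only in an ending like _2 or _b are one class to them, and where a whole thing is asked for, a point or a joint stands for the part that bears it (a point fixed in the world has none). Each returns a list of dicts, best first, with "p" (0 to 1); they miss things now and then, are a little off and sometimes report something else, mostly with a low value. They report only what shows in the picture. A call takes as long as a camera call. They do not tell look-alikes from the thing itself.
- imaging.regions_of(query, picture): "mask" (384x512 bool, what is visible of it) and "centre" ([column, row] in pixels, amid what is visible of it).
The state is a dict: "time_s": time; "joints": joint angles; "joint_velocities": joint speeds; "effort": joint torques, N m; "tcp_pos": TCP position; "ee_rot": TCP orientation; "wrist_force": force on the tool from outside, world axes, zero at the start; "moment": the same for the moment, N m; "gripper_width": opening from 0.0 (shut) to 1.0 (fully open).
Only numpy, scipy, OpenCV 4.12 (cv2) and the standard library are available. Lean on these libraries where they do the work, as an engineer would, in place of code of your own. Each camera call takes 0.05 s, during which the arm holds its last target.

## Task

Pack the two sample tubes that stand by themselves on the desk into the white round canister, so that all seven stand upright and fully down, six round one in the middle; lower them in, do not drop them from a height. Then shut the canister's lid fully and swing the orange latch over it as far as it goes. Leave the tubes already in the canister, the rack and the things lying on the desk where they are.

Things in the scene. Friction and masses are not known exactly. Their poses are not given: they have to be found in the camera images.
- canister: white round canister, fixed to the desk, outer diameter 95 mm (foot 112 mm); origin on its axis at the desk. z up; +x points from the axis to the lid's hinge (away from the robot within about 30 degrees), +y 90 degrees to the left of that. Bore 86 mm, wall 4 mm, rim 124 mm above the desk; the top 12 mm of a tube that is home stands above the rim.
- canister_floor (a point): centre of the canister's inner floor, 12 mm above the desk, axes as the canister. Room for seven tubes: one in the middle, six round it 28.5 mm from the axis at 30, 90, 150, 210, 270 and 330 degrees from +x towards +y, with 2.5 mm of play between caps. Empty at the start: the middle, and the place at 270 degrees (28.5 mm towards -y).
- tube_a_mid (a point): capped sampling tube, 124 mm tall, blue screw cap 26 mm across over the top 24 mm, body 22 mm across with a flat foot, about 20 to 30 g. Site half-way up it (62 mm above its foot and 62 mm below its top), z along the tube. Stands upright and loose on the desk, between the canister and the rack of other tubes.
- tube_b_mid (a point): capped sampling tube, 124 mm tall, blue screw cap 26 mm across over the top 24 mm, body 22 mm across with a flat foot, about 20 to 30 g. Site half-way up it (62 mm above its foot and 62 mm below its top), z along the tube. Stands upright and loose on the desk likewise.
- tube_a: the same tube as tube_a_mid; origin at the middle of its foot, z along the tube
- tube_b: the same tube as tube_b_mid; origin at the middle of its foot, z along the tube
- lid (a joint): hinge of the canister's grey lid: 0 = shut, 2.45 rad = thrown open away from the robot. Open, its free edge stands up to 220 mm above the desk. Stiff: it stays where it is left and takes about 1 N at its free edge; nothing springs.
- lid_hinge (a point): on the hinge axis of the lid, 56 mm from the canister's axis on its +x side, at the height of the rim (124 mm above the desk); the axis runs along the canister's y
- lid_top (a point): centre of the outer (top) face of the lid, a cap 103 mm across and 26 mm deep. The face lies 20 mm above the hinge axis when shut (144 mm above the desk); this centre is 56 mm from the hinge axis along the lid, and the free edge 108 mm. Shut, its ceiling clears tubes that are home by 4 mm.
- latch (a joint): orange swing latch on an upright pivot on the near side of the canister, 66 mm from its axis on its -x side. 0 = arm points away, clear of the lid; 2.07 rad = end stop, arm points to the canister's axis, over the shut lid. It turns clockwise seen from above as the value grows, stays where it is left and takes about 1.5 N at its grip.
- latch_pivot (a point): on the latch's pivot axis, 160 mm above the desk
- latch_grip (a point): centre of the part of the latch's upright fin to grip or push, 34 mm from the pivot axis. The fin is 8 mm thick, 38 mm long (10 to 48 mm from the pivot), its top 170 mm above the desk; the flat arm under it is 16 mm wide, its underside 146 mm above the desk, 2 mm above the shut lid.
- phone_a: bystander: phone lying on the desk, 75 x 158 x 9 mm, at its centre
- the_hand_cream: bystander: flat tube of hand cream lying on the desk, 40 x 136 x 27 mm
- packed_1_mid (a point): like tube_a_mid: half-way up a tube that already stands, loose, in the canister, in the outer place at 30 degrees
- packed_2_mid (a point): like tube_a_mid: half-way up a tube that already stands, loose, in the canister, in the outer place at 90 degrees
- packed_3_mid (a point): like tube_a_mid: half-way up a tube that already stands, loose, in the canister, in the outer place at 150 degrees
- packed_4_mid (a point): like tube_a_mid: half-way up a tube that already stands, loose, in the canister, in the outer place at 210 degrees
- packed_5_mid (a point): like tube_a_mid: half-way up a tube that already stands, loose, in the canister, in the outer place at 330 degrees
Things that resemble listed ones, but are neither listed nor needed, are in the scene too. What is shaped like the tube_b but black is not meant.

How it is judged:
By the outcome, as a careful person would: the job done as asked, in the order asked, and still so for the second after the job is handed in, with the robot touching nothing.
It also fails if it takes over 72 s, if anything falls off the work surface, if the arm or the gripper's body presses on something with over 40 N, if the wrist force passes 120 N, or if a joint passes its speed limit or range.

## Working session

There is one attempt and no reset: what is moved stays moved. The work goes in short steps, Python scripts to look and compute and a tool call to move; the robot and the scene stay as the last step left them, time stands still between calls to the robot, and variables do not carry over. Pictures are saved under pics/ and viewed, and the job is handed in when it is done.

Besides the shell and the picture viewer there is one more tool, called in YAML: its name, and indented under it one key for each argument. apply_moves: Moves the arm, as the interface text tells. Its arguments: {"type":"object","properties":{"xyz":{"type":"array","items":{"type":"array","items":{"type":"number"}}},"twist":{"type":"array","items":{"type":"number"}},"claw":{"type":"array","items":{"type":"number"}}},"required":["xyz","twist","claw"]}

```bash
mkdir -p pics; ls
cat > h.py <<'E'
import numpy as np, cv2
from station import r, imaging, job
def cap(n,fn=None):
    p=imaging.capture(n)
    if fn: cv2.imwrite('pics/'+fn,p['pixels'][:,:,::-1])
    return p
def ray(p,uv):
    K=np.array(p['mtx'],float);D=np.array(p['distortion'],float);V=np.array(p['view'],float)
    q=cv2.undistortPoints(np.array([[uv]],float),K,D)[0,0]
    R=V[:3,:3];t=V[:3,3]
    return -R.T@t, R.T@np.array([q[0],q[1],1.])
def atz(p,uv,z):
    o,d=ray(p,uv); return o+d*(z-o[2])/d[2]
def proj(p,X):
    V=np.array(p['view'],float)
    rv=cv2.Rodrigues(V[:3,:3])[0]
    return cv2.projectPoints(np.array(X,float).reshape(-1,1,3),rv,V[:3,3],np.array(p['mtx'],float),np.array(p['distortion'],float))[0][:,0]
def tri(ps):
    A=np.zeros((3,3));b=np.zeros(3)
    for p,uv in ps:
        o,d=ray(p,uv);d=d/np.linalg.norm(d);M=np.eye(3)-np.outer(d,d);A+=M;b+=M@o
    return np.linalg.solve(A,b)
E
python3 - <<'E'
from h import *
np.set_printoptions(precision=4,suppress=True)
for n in ['scene','top','wrist']:
    p=cap(n,n+'0.png')
    o,d=ray(p,(256,192)); print(n,o,d)
    for q in ['tube_a','lid','latch','canister','phone_a','the_hand_cream']:
        print(q,[(round(x['p'],2),np.round(x['centre'])) for x in imaging.regions_of(q,p)])
s=r.sense();print(s)
E
```

```text
pics
scene [ 0.0298 -0.8501  0.8626] [ 0.4233  0.6253 -0.6557]
tube_a [(0.63, array([246., 166.])), (0.63, array([265., 195.])), (0.55, array([214., 175.])), (0.51, array([300., 169.]))]
lid [(0.92, array([301., 173.]))]
latch [(0.48, array([242., 189.]))]
canister [(0.73, array([278., 198.]))]
phone_a [(0.69, array([218., 270.])), (0.54, array([241., 189.]))]
the_hand_cream [(0.72, array([354., 260.])), (0.71, array([214., 173.]))]
top [ 0.2273 -0.1615  1.3554] [ 0.2119  0.0253 -0.9771]
tube_a []
lid [(0.8, array([275., 138.]))]
latch [(0.6, array([273., 190.])), (0.5, array([258., 203.]))]
canister [(0.96, array([272., 151.]))]
phone_a [(0.63, array([294., 256.])), (0.49, array([200., 163.]))]
the_hand_cream [(0.61, array([351., 155.]))]
wrist [0.318  0.543  0.3869] [-0.2338  0.1002 -0.9672]
tube_a []
lid []
latch []
canister []
phone_a []
the_hand_cream []
{'time_s': 1.05, 'joints': array([ 81.0509,  22.0403,   0.4547,   0.0004, -68.4104, -14.817 ]), 'joint_velocities': array([-0.1068,  0.0575,  0.0017,  0.021 , -0.0657, -0.0148]), 'effort': array([  0.0005, -39.0478,  18.7623,   4.2243,   0.0154,  -0.    ]), 'tcp_pos': array([0.2518, 0.572 , 0.2366]), 'ee_rot': array([[ 0.    , -0.403 , -0.9152],
       [ 0.0001, -0.9152,  0.403 ],
       [-1.    , -0.0001,  0.    ]]), 'wrist_force': array([ 0.5584, -0.0296, -0.3533]), 'moment': array([-0.0138,  0.0041,  0.011 ]), 'gripper_width': 1.0024885221383766}
```

View pics/scene0.png

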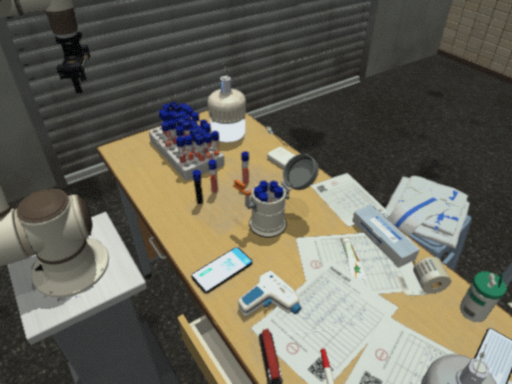

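View pics/top0.png

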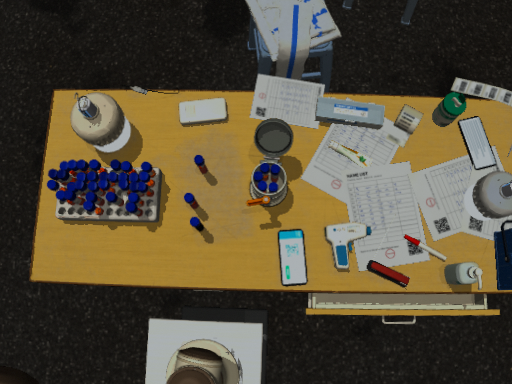

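Run:
```python
import cv2
a=cv2.imread('pics/top0.png')[100:290,170:400]
cv2.imwrite('pics/top0c.png',cv2.resize(a,None,fx=3.4,fy=3.1,interpolation=cv2.INTER_CUBIC)[:600,:800])
a=cv2.imread('pics/scene0.png')[130:280,180:380]
cv2.imwrite('pics/scene0c.png',cv2.resize(a,None,fx=4,fy=4,interpolation=cv2.INTER_CUBIC))
```

```text
(no output)
```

View pics/top0c.png

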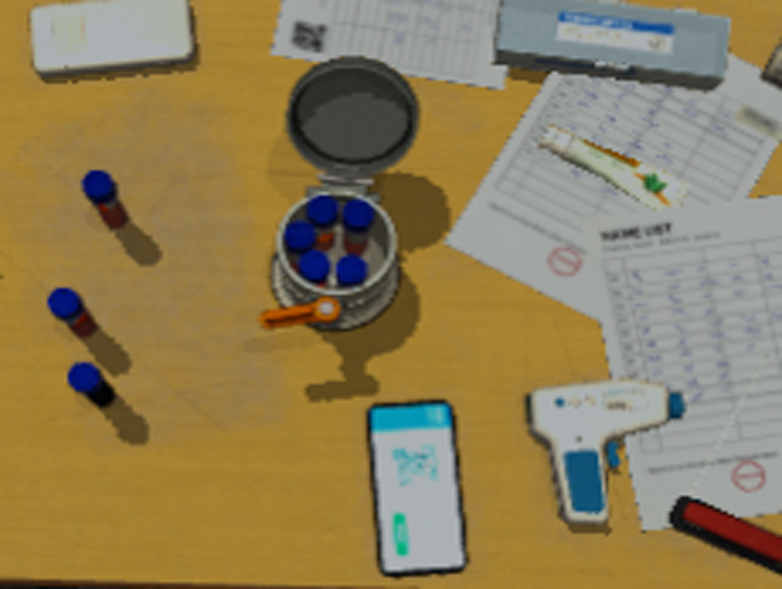

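View pics/scene0c.png

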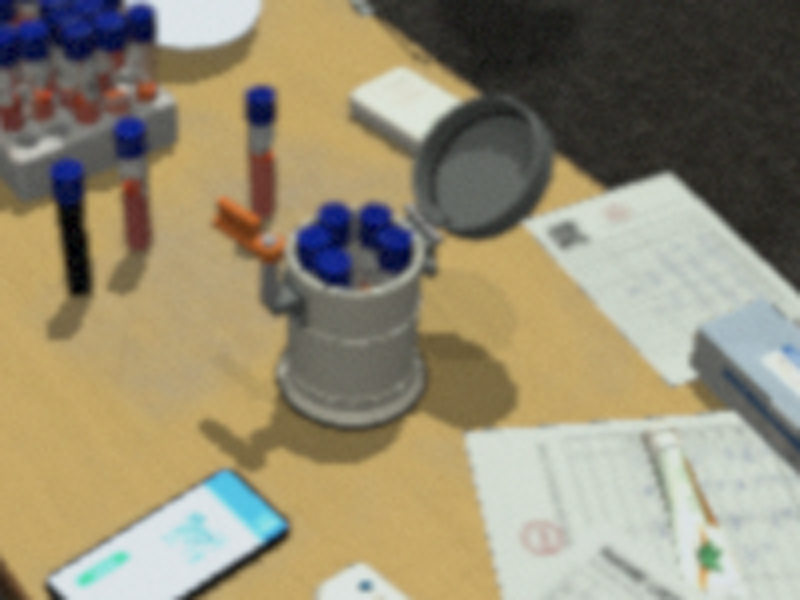

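The tube candidates in the scene picture are:
- the clear/red tubes at (245,167) and (213,175), which are tube_a and tube_b
- a black-bodied look-alike at (198,186), rejected
- the tubes in the rack at about (185,135), rejected

In the top picture the same caps are at (199,160) and (189,198), with the black tube at (195,222). Next I measure them.

```bash
cat >> h.py <<'E'
np.set_printoptions(precision=4,suppress=True)
def bluecaps(p,box):
    im=p['pixels'];hsv=cv2.cvtColor(im,cv2.COLOR_RGB2HSV)
    m=((hsv[...,0]>110)&(hsv[...,0]<130)&(hsv[...,1]>150)&(hsv[...,2]>60)).astype(np.uint8)
    x0,y0,x1,y1=box
    mm=np.zeros_like(m);mm[y0:y1,x0:x1]=m[y0:y1,x0:x1]
    n,l,st,c=cv2.connectedComponentsWithStats(mm)
    return [(st[i,4],c[i]) for i in range(1,n) if st[i,4]>20],mm
E
python3 - <<'E'
from h import *
T=cap('top');S=cap('scene')
print('top',bluecaps(T,(175,140,230,240))[0]); print('can',bluecaps(T,(245,150,295,205))[0])
print('sc',bluecaps(S,(192,140,260,190))[0])
# cap centroid height ~0.114
for n,uv in [('A',(199,160)),('B',(189,198)),('K',(195.5,222))]: print(n,atz(T,uv,.118))
# canister region
for P,n in((T,'top'),(S,'scene')):
  for q in ['canister','lid','latch']:
    x=imaging.regions_of(q,P)
    m=x[0]['mask']; ys,xs=np.where(m); print(n,q,xs.min(),xs.max(),ys.min(),ys.max())
    a=P['pixels'].copy();
E
```

```text
top [(np.int32(55), array([198.3455, 158.9273])), (np.int32(62), array([188.1774, 197.0484])), (np.int32(63), array([194.1905, 221.2381]))]
can [(np.int32(65), array([264.3692, 167.0308])), (np.int32(65), array([274.8462, 168.2   ])), (np.int32(67), array([257.8955, 175.194 ])), (np.int32(70), array([261.8857, 184.9143])), (np.int32(66), array([272.8485, 186.3333]))]
sc [(np.int32(30), array([244.5333, 156.1   ])), (np.int32(53), array([212.    , 163.8302])), (np.int32(59), array([196.1186, 174.6441]))]
A [0.5792 0.0282 0.118 ]
B [0.4734 0.0482 0.118 ]
K [0.4097 0.0267 0.118 ]
top canister 248 293 118 206
top lid 254 292 118 159
top latch 247 269 196 205
scene canister 234 317 152 237
scene lid 283 317 153 189
scene latch 234 250 180 194
```

Run:
```python
from h import *
from scipy.optimize import least_squares
T=cap('top');S=cap('scene')
for a,b in [((198.3,158.9),(244.5,156.1)),((188.2,197),(212,163.8)),((194.2,221.2),(196.1,174.6))]: print(tri([(T,a),(S,b)]))
obs=np.array([[264.37,167.03],[274.85,168.2],[257.9,175.2],[261.9,184.9],[272.85,186.33]])
ang=np.radians([30,330,90,150,210])
z=.129
def pos(v): return np.stack([v[0]+.0285*np.cos(ang+v[2]),v[1]+.0285*np.sin(ang+v[2]),np.full(5,z)],1)
f=lambda v:(proj(T,pos(v))-obs).ravel()
s=least_squares(f,[.5,-.15,0],x_scale=[.01,.01,.1]);print(s.x,np.degrees(s.x[2]),f(s.x).round(2))
print([ (x['p'],x['centre']) for x in imaging.regions_of('latch',T)])
for v in [s.x]:
  c,sn=np.cos(v[2]),np.sin(v[2])
  W=lambda x,y,zz:[v[0]+c*x-sn*y,v[1]+sn*x+c*y,zz]
  pts=[W(0,0,.0),W(.056,0,.124),W(-.066,0,.16),W(0.139,0,.195)]
  print('top',proj(T,pts),'scene',proj(S,pts)); print(pts)
```

```text
[0.5844 0.0323 0.1075]
[0.4778 0.052  0.1097]
[0.4127 0.0316 0.11  ]
[ 0.5364 -0.1613 -0.0908] -5.203496242982227 [-0.04 -0.02  0.09  0.09 -0.04  0.07  0.12 -0.   -0.13 -0.13]
[(0.44, [257.1, 200.8])]
top [[268.1627 187.3559]
 [271.0285 156.9903]
 [265.4556 198.4102]
 [275.2382 118.703 ]] scene [[267.2088 222.7637]
 [285.3189 184.8449]
 [246.7937 188.6526]
 [311.9767 155.9913]]
[[np.float64(0.5363942539958895), np.float64(-0.16134229622525795), 0.0], [np.float64(0.5921634705073219), np.float64(-0.16642112381644253), 0.124], [np.float64(0.47066624882170127), np.float64(-0.15535653513564754), 0.16], [np.float64(0.6748214164081948), np.float64(-0.17394867185337684), 0.195]]
```

Add to h.py:
```python
def go(target,ang=None):
    s=r.sense();R=np.array(s['ee_rot']);p=np.array(s['tcp_pos'])
    d=R.T@(np.array(target)-p); a=np.degrees(np.arctan2(R[1,1],R[0,1]))
    print('tcp',p,'jawang',round(a,2),'t',round(s['time_s'],2),'F',np.array(s['wrist_force']).round(1),'g',round(s['gripper_width'],3),'tilt',R[2,0].round(4))
    print('tool shift mm',(d*1000).round(1),'dist',round(np.linalg.norm(d)*1000,1), 'twist',None if ang is None else round(a-ang,2))
```

```text
(no output)
```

apply_moves:
  xyz:
    - [-0.02,0,0]
    - [-0.02,0,0]
    - [-0.02,0,0]
  twist: [-6.2,-6.2,-6.2]
  claw: [1,0.7,0.6]

```text
time_s: 1.9
tcp_pos: [0.2513, 0.5703, 0.2941]
ee_rot: [[-0.003, -0.079, -0.997], [-0.009, -0.997, 0.079], [-1.0, 0.009, 0.002]]
wrist_force: [0.7, 0.5, -1.4]
gripper_width: 0.896
```

```bash
python3 -c "
from h import *
go([.575,.03,.28],-95.2)"
```

```text
tcp [0.2513 0.5703 0.2941] jawang -94.52 t 1.9 F [ 0.7  0.5 -1.4] g 0.896 tilt -1.0
tool shift mm [  18.   512.9 -365.3] dist 630.0 twist 0.68
```

apply_moves:
  xyz:
    - [0,0.02,-0.014]
    - [0,0.04,-0.0285]
    - [0,0.04,-0.0285]
    - [0,0.04,-0.0285]
    - [0,0.04,-0.0285]
    - [0,0.04,-0.0285]
    - [0,0.04,-0.0285]
    - [0,0.04,-0.0285]
    - [0,0.04,-0.0285]
    - [0,0.04,-0.0285]
    - [0,0.02,-0.014]
    - [0,0,0]
  twist: [0,0,0,0,0,0,0,0,0,0,0,0]
  claw: [0.6,0.6,0.6,0.6,0.6,0.6,0.6,0.6,0.6,0.6,0.6,0.6]

```text
time_s: 3.1
tcp_pos: [0.5111, 0.142, 0.2998]
ee_rot: [[0.005, -0.071, -0.997], [0.002, -0.997, 0.071], [-1.0, -0.002, -0.005]]
wrist_force: [-0.2, 0.5, 0.1]
gripper_width: 0.596
```

```bash
python3 -c "
from h import *
go([.575,.03,.28],-95.2)"
```

```text
tcp [0.5111 0.142  0.2998] jawang -94.07 t 3.1 F [-0.2  0.5  0.1] g 0.596 tilt -1.0
tool shift mm [ 20.  107.3 -71.6] dist 130.5 twist 1.13
```

apply_moves:
  xyz:
    - [0,0.03,-0.02]
    - [0.01,0.03,-0.02]
    - [0.01,0.03,-0.02]
    - [0,0.017,-0.012]
    - [0,0,0]
  twist: [0.6,0.5,0,0,0]
  claw: [0.6,0.6,0.6,0.6,0.6]

```text
time_s: 3.6
tcp_pos: [0.576, 0.0286, 0.2798]
ee_rot: [[0.007, -0.088, -0.996], [0.004, -0.996, 0.088], [-1.0, -0.004, -0.006]]
wrist_force: [-0.3, -0.2, -0.1]
gripper_width: 0.602
```

```bash
python3 -c "
from h import *
go([.575,.03,.28],-95.2)
p=cap('wrist','w1.png');T=cap('top','t1.png')
print(bluecaps(p,(0,0,512,384))[0])
print(proj(p,[[.582,.03,.124],[.476,.05,.124]]))
"
```

```text
tcp [0.576  0.0286 0.2798] jawang -95.02 t 3.6 F [-0.3 -0.2 -0.1] g 0.602 tilt -1.0
tool shift mm [-0.2 -1.3  1.1] dist 1.7 twist 0.18
[(np.int32(306), array([255.6961, 181.0588])), (np.int32(453), array([436.9073, 188.6578])), (np.int32(408), array([463.3088, 189.2941])), (np.int32(913), array([431.8072, 220.4294])), (np.int32(394), array([122.2437, 220.5558])), (np.int32(399), array([ 43.4211, 224.2632])), (np.int32(295), array([ 69.3864, 222.8915])), (np.int32(74), array([ 25.5946, 249.0811]))]
[[254.1085 179.5568]
 [244.6188 274.5197]]
```

View pics/w1.png

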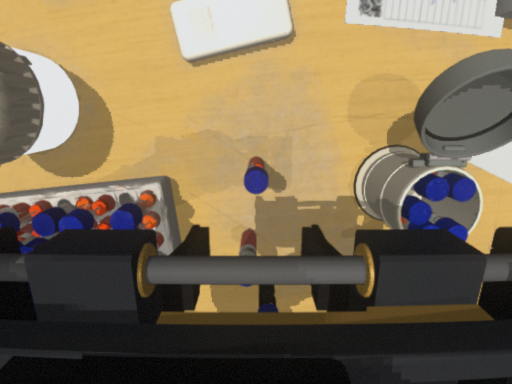

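```bash
python3 -c "
from h import *
import cv2
p=cap('wrist')
print(ray(p,(255.7,181))[0])
for z in (.112,.118,.124): print(atz(p,(255.7,181.06),z))
T=cap('top');S=cap('scene')
print('top',bluecaps(T,(175,140,230,240))[0]);print('sc',bluecaps(S,(192,140,260,190))[0])
c=cv2.resize(p['pixels'][140:290,180:340,::-1],None,fx=5,fy=4);cv2.imwrite('pics/w1c.png',c[:600,:800])
"
```

```text
[0.6462 0.0236 0.4307]
[0.5767 0.0305 0.112 ]
[0.578  0.0303 0.118 ]
[0.5793 0.0302 0.124 ]
top [(np.int32(55), array([198.3091, 158.9273])), (np.int32(62), array([188.1774, 197.0484])), (np.int32(58), array([194.0172, 221.1897]))]
sc [(np.int32(28), array([244.3929, 156.1429])), (np.int32(52), array([211.9615, 163.9038])), (np.int32(55), array([196.3273, 175.0909]))]
```

View pics/w1c.png

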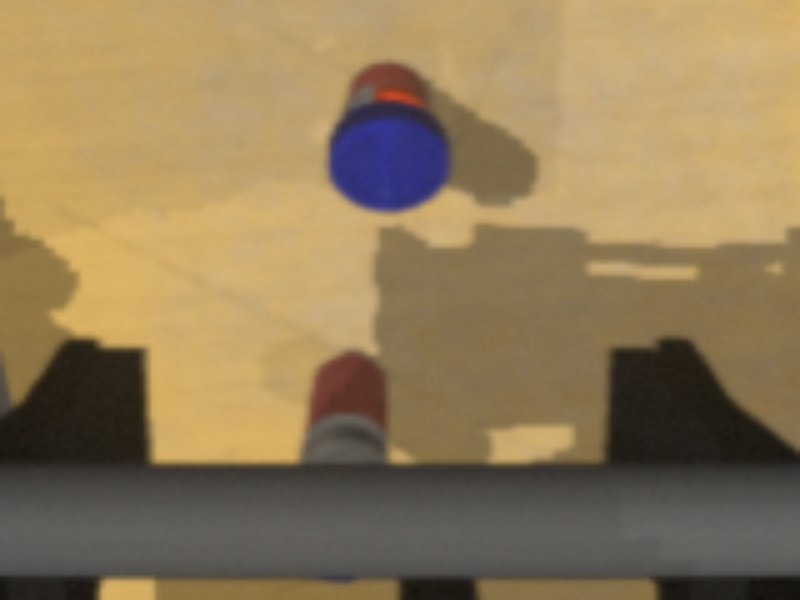

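apply_moves:
  xyz:
    - [0.03,-0.001,-0.002]
    - [0.04,0,0]
    - [0.04,0,0]
    - [0.02,0,0]
    - [0.01,0,0]
    - [0,0,0]
  twist: [0,0,0,0,0,0]
  claw: [0.6,0.6,0.6,0.6,0.6,0.6]

```text
time_s: 4.45
tcp_pos: [0.5794, 0.0396, 0.1417]
ee_rot: [[0.019, -0.073, -0.997], [0.008, -0.997, 0.074], [-1.0, -0.009, -0.018]]
wrist_force: [-0.3, -0.1, 0.5]
gripper_width: 0.601
```

```bash
python3 -c "
from h import *
go([.579,.0295,.1275],-95.2)
p=cap('wrist','w2.png');print(bluecaps(p,(200,100,340,300))[0])
for z in (.112,.118,.124): print(atz(p,bluecaps(p,(200,100,340,300))[0][0][1],z))
cap('scene','s2.png')
"
```

```text
tcp [0.5794 0.0396 0.1417] jawang -94.21 t 4.45 F [-0.3 -0.1  0.5] g 0.601 tilt -0.9998
tool shift mm [14.1 10.2 -0.1] dist 17.4 twist 0.99
[(np.int32(1115), array([275.113, 237.304]))]
[0.5747 0.0279 0.112 ]
[0.5771 0.028  0.118 ]
[0.5796 0.0282 0.124 ]
```

View pics/w2.png

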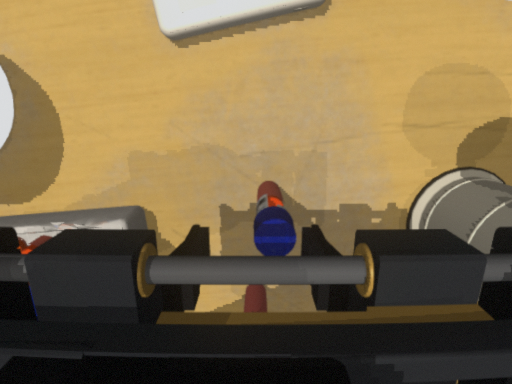

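apply_moves:
  xyz:
    - [0,0.005,0]
    - [0,0.005,0]
    - [0,0.001,0]
    - [0,0,0]
  twist: [0.5,0.4,0,0]
  claw: [0.6,0.6,0.6,0.6]

```text
time_s: 4.95
tcp_pos: [0.5824, 0.0284, 0.1486]
ee_rot: [[0.032, -0.09, -0.995], [0.011, -0.996, 0.09], [-0.999, -0.014, -0.031]]
wrist_force: [-0.7, -0.2, 1.0]
gripper_width: 0.598
```

```bash
python3 -c "
from h import *
go([.5795,.0285,.1275],-95.2);print(r.sense()['ee_rot'])"
```

```text
tcp [0.5824 0.0284 0.1486] jawang -95.15 t 4.95 F [-0.7 -0.2  1. ] g 0.598 tilt -0.9994
tool shift mm [21.   0.4  3.6] dist 21.3 twist 0.05
[[ 0.0322 -0.0897 -0.9954]
 [ 0.0109 -0.9959  0.0901]
 [-0.9994 -0.0138 -0.0311]]
```

apply_moves:
  xyz:
    - [0,0,0]
  twist: [0]
  claw: [0.6]

```text
time_s: 5.05
tcp_pos: [0.5826, 0.0282, 0.149]
ee_rot: [[0.033, -0.09, -0.995], [0.011, -0.996, 0.091], [-0.999, -0.014, -0.032]]
wrist_force: [0.3, -0.3, -0.6]
gripper_width: 0.603
```

apply_moves:
  xyz:
    - [0,0,0]
    - [0,0,0]
    - [0,0,0]
  twist: [0,0,0]
  claw: [0.6,0.6,0.6]

```text
time_s: 5.35
tcp_pos: [0.5827, 0.0281, 0.1493]
ee_rot: [[0.033, -0.09, -0.995], [0.011, -0.996, 0.091], [-0.999, -0.014, -0.032]]
wrist_force: [-0.0, 0.5, -0.7]
gripper_width: 0.602
```

apply_moves:
  xyz:
    - [0.007,0,0.001]
    - [0.007,0,0.001]
  twist: [0,0]
  claw: [0.6,0.6]

```text
time_s: 5.55
tcp_pos: [0.5817, 0.0288, 0.1352]
ee_rot: [[0.035, -0.09, -0.995], [0.012, -0.996, 0.09], [-0.999, -0.015, -0.034]]
wrist_force: [-0.3, -1.2, -0.7]
gripper_width: 0.599
```

apply_moves:
  xyz:
    - [-0.04,0,0]
    - [-0.04,0,0]
    - [-0.04,0,0]
  twist: [0,0,0]
  claw: [0.6,0.6,0.6]

```text
time_s: 5.85
tcp_pos: [0.5725, 0.0266, 0.2469]
ee_rot: [[0.012, -0.091, -0.996], [0.007, -0.996, 0.092], [-1.0, -0.008, -0.011]]
wrist_force: [0.8, 0.8, -0.0]
gripper_width: 0.603
```

apply_moves:
  xyz:
    - [0,0,0]
    - [0,0,0]
  twist: [0,0]
  claw: [0.6,0.6]

```text
time_s: 6.05
tcp_pos: [0.5751, 0.0271, 0.2522]
ee_rot: [[0.023, -0.091, -0.996], [0.009, -0.996, 0.091], [-1.0, -0.011, -0.022]]
wrist_force: [-0.6, 0.1, -1.1]
gripper_width: 0.602
```

apply_moves:
  xyz:
    - [0.01,0,0]
    - [0.01,0,0]
    - [0.01,0,0]
    - [0.01,0,0]
    - [0.01,0,0]
    - [0.01,0,0]
    - [0.01,0,0]
    - [0.01,0,0]
  twist: [0,0,0,0,0,0,0,0]
  claw: [0.6,0.6,0.6,0.6,0.6,0.6,0.6,0.6]

```text
time_s: 6.85
tcp_pos: [0.5742, 0.0273, 0.1595]
ee_rot: [[0.013, -0.091, -0.996], [0.006, -0.996, 0.091], [-1.0, -0.008, -0.013]]
wrist_force: [0.0, -0.4, -1.0]
gripper_width: 0.602
```

apply_moves:
  xyz:
    - [0.003,-0.0,-0.002]
    - [0,0,-0.001]
    - [0,0,0]
  twist: [0,0,0]
  claw: [0.6,0.6,0.6]

```text
time_s: 7.15
tcp_pos: [0.577, 0.0269, 0.1545]
ee_rot: [[0.011, -0.091, -0.996], [0.006, -0.996, 0.091], [-1.0, -0.007, -0.01]]
wrist_force: [0.2, 0.2, -0.1]
gripper_width: 0.602
```

apply_moves:
  xyz:
    - [0.008,0,-0.001]
    - [0.008,0,-0.001]
    - [0.006,0,0]
    - [0.003,0,0]
    - [0.002,0,0]
  twist: [0,0,0,0,0]
  claw: [0.6,0.6,0.6,0.6,0.6]

```text
time_s: 7.65
tcp_pos: [0.5804, 0.027, 0.1266]
ee_rot: [[0.014, -0.091, -0.996], [0.006, -0.996, 0.091], [-1.0, -0.008, -0.013]]
wrist_force: [-0.4, -0.2, -0.4]
gripper_width: 0.599
```

```bash
python3 -c "
from h import *
go([.5795,.0285,.1275],-95.2);print(r.sense()['ee_rot'])"
```

```text
tcp [0.5804 0.027  0.1266] jawang -95.22 t 7.65 F [-0.4 -0.2 -0.4] g 0.599 tilt -0.9999
tool shift mm [-0.9 -1.4  1. ] dist 1.9 twist -0.02
[[ 0.0139 -0.091  -0.9958]
 [ 0.0064 -0.9958  0.091 ]
 [-0.9999 -0.0077 -0.0132]]
```

apply_moves:
  xyz:
    - [-0.001,-0.001,0.001]
    - [0,0,0]
    - [0,0,0]
    - [0,0,0]
    - [0,0,0]
    - [0,0,0]
  twist: [0,0,0,0,0,0]
  claw: [0.6,0.2,0,0,0,0]

```text
time_s: 8.25
tcp_pos: [0.5796, 0.0283, 0.1281]
ee_rot: [[0.015, -0.091, -0.996], [0.007, -0.996, 0.091], [-1.0, -0.008, -0.014]]
wrist_force: [-0.3, 0.4, -0.5]
gripper_width: 0.284
```

```bash
python3 -c "
from h import *
go([.5795,.0285,.1275],-95.2);print(r.sense()['ee_rot']);cap('wrist','w3.png')"
```

```text
tcp [0.5796 0.0283 0.1281] jawang -95.2 t 8.25 F [-0.3  0.4 -0.5] g 0.284 tilt -0.9999
tool shift mm [ 0.6 -0.2  0.1] dist 0.7 twist -0.0
[[ 0.0149 -0.0907 -0.9958]
 [ 0.0066 -0.9958  0.0908]
 [-0.9999 -0.0079 -0.0142]]
```

View pics/w3.png

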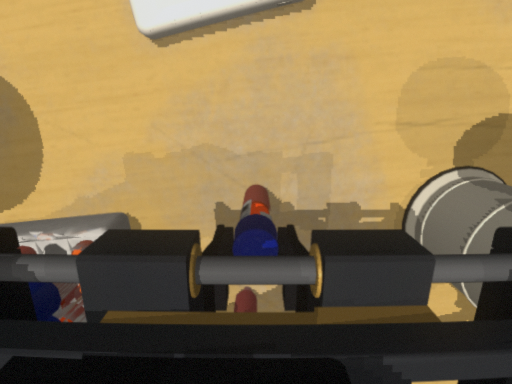

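apply_moves:
  xyz:
    - [-0.005,0,0]
    - [-0.01,0,0]
    - [-0.015,0,0]
    - [-0.02,0,0]
    - [-0.02,0,0]
    - [-0.02,0,0]
    - [-0.02,0,0]
    - [-0.02,0,0]
    - [-0.02,0,0]
    - [-0.015,0,0]
    - [-0.008,0,0]
    - [-0.003,0,0]
  twist: [0,0,0,0,0,0,0,0,0,0,0,0]
  claw: [0,0,0,0,0,0,0,0,0,0,0,0]

```text
time_s: 9.5
tcp_pos: [0.5763, 0.0264, 0.32]
ee_rot: [[0.022, -0.091, -0.996], [0.008, -0.996, 0.091], [-1.0, -0.01, -0.021]]
wrist_force: [-0.1, -0.5, -0.2]
gripper_width: 0.285
```

```bash
python3 -c "
from h import *
c,s=np.cos(np.radians(-5.2)),np.sin(np.radians(-5.2))
t=[.5364+s*.0285,-.1613-c*.0285,.30];print(t)
go(t,-95.2);print(r.sense()['ee_rot']);cap('scene','s4.png')"
```

```text
[np.float64(0.5338169714643632), np.float64(-0.18968270536055515), 0.3]
tcp [0.5763 0.0264 0.32  ] jawang -95.2 t 9.5 F [-0.1 -0.5 -0.2] g 0.285 tilt -0.9997
tool shift mm [ 17.5 219.2  23.1] dist 221.1 twist 0.0
[[ 0.0215 -0.0906 -0.9957]
 [ 0.0076 -0.9958  0.0908]
 [-0.9997 -0.0095 -0.0208]]
```

View pics/s4.png

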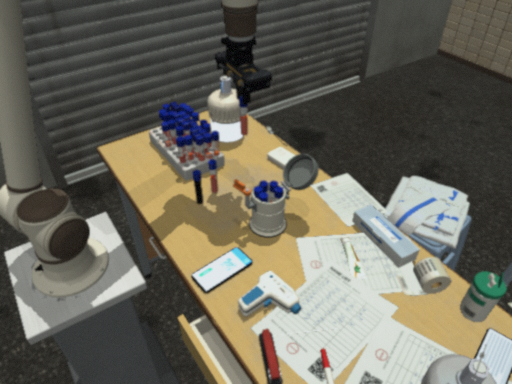

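apply_moves:
  xyz:
    - [0,0.006,0.002]
    - [0,0.012,0.003]
    - [0,0.018,0.003]
    - [0,0.024,0.003]
    - [0,0.025,0.003]
    - [0,0.025,0.003]
    - [0,0.025,0.002]
    - [0,0.025,0.002]
    - [0,0.02,0.001]
    - [0,0.015,0.001]
    - [0,0.008,0]
    - [0,0.003,0]
  twist: [0,0,0,0,0,0,0,0,0,0,0,0]
  claw: [0,0,0,0,0,0,0,0,0,0,0,0]

```text
time_s: 10.75
tcp_pos: [0.5235, -0.1911, 0.3072]
ee_rot: [[-0.001, -0.094, -0.996], [0.007, -0.996, 0.094], [-1.0, -0.007, 0.002]]
wrist_force: [0.1, -0.1, 0.4]
gripper_width: 0.284
```

```bash
python3 -c "
from h import *
t=[.5338,-.1897,.30]
go(t,-95.2);print(r.sense()['ee_rot']);cap('scene','s5.png');cap('wrist','w5.png')"
```

```text
tcp [ 0.5235 -0.1911  0.3072] jawang -95.38 t 10.75 F [ 0.1 -0.1  0.4] g 0.284 tilt -1.0
tool shift mm [  7.2  -2.3 -10.2] dist 12.7 twist -0.18
[[-0.0012 -0.0938 -0.9956]
 [ 0.0073 -0.9956  0.0938]
 [-1.     -0.0071  0.0018]]
```

View pics/w5.png

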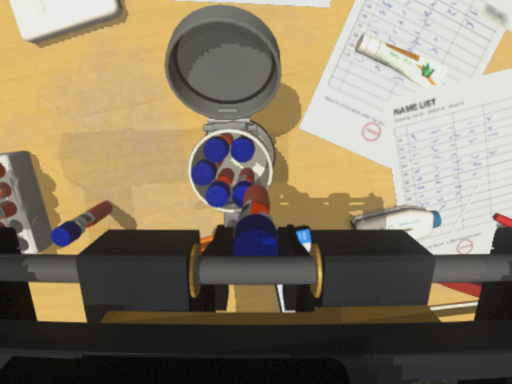

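Run:
```python
from h import *
from scipy.optimize import least_squares
p=cap('wrist')
im=p['pixels'];cv2.imwrite('pics/w5c.png',cv2.resize(im[110:260,180:300,::-1],None,fx=5,fy=4,interpolation=cv2.INTER_CUBIC))
print(bluecaps(p,(185,130,260,210))[0])
m=((im[...,2]>1.6*im[...,0])&(im[...,2]>120))
n,l,st,c=cv2.connectedComponentsWithStats(m.astype(np.uint8))
print([(st[i,4],c[i]) for i in range(1,n) if st[i,4]>30])
```

```text
[(np.int32(399), array([215.6065, 150.188 ])), (np.int32(391), array([242.5166, 150.0895])), (np.int32(359), array([202.9387, 173.8552])), (np.int32(174), array([239.2701, 194.0172])), (np.int32(365), array([217.3425, 195.9315]))]
[(np.int32(377), array([214.9947, 150.1618])), (np.int32(400), array([242.2475, 150.4825])), (np.int32(352), array([202.304 , 173.8949])), (np.int32(367), array([216.9074, 196.2943])), (np.int32(133), array([239.7143, 192.7744])), (np.int32(75), array([436.9067, 219.7733])), (np.int32(265), array([ 60.8151, 236.7849])), (np.int32(171), array([303.7836, 236.0526])), (np.int32(63), array([268.8571, 241.5238]))]
```

View pics/w5c.png

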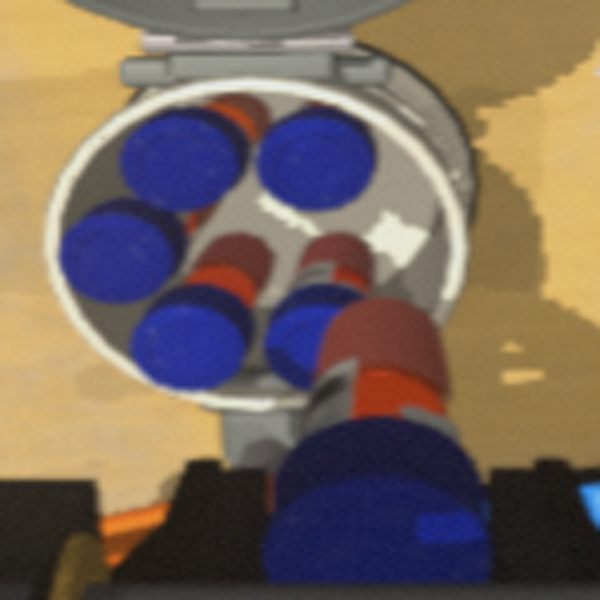

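Run:
```python
from h import *
from scipy.optimize import least_squares
p=cap('wrist');T=cap('top')
o=np.array([[216.4,150.2],[243.2,150],[203,173.6],[217.5,196]]);a=np.radians([30,330,90,150])
print('rim',atz(p,(231.3,170.75),.124), atz(p,(231.3,170.9),.124))
pos=lambda v:np.stack([v[0]+.0285*np.cos(a+v[2]),v[1]+.0285*np.sin(a+v[2]),np.full(4,.136)],1)
f=lambda v:(proj(p,pos(v))-o).ravel()
s=least_squares(f,[.5,-.15,0],x_scale=[.01,.01,.1]);print(s.x,np.degrees(s.x[2]),f(s.x).round(2))
# rim overlay
for c in ([.5364,-.1613],s.x[:2]):
  t=np.linspace(0,2*np.pi,60)
  P=proj(p,np.stack([c[0]+.0475*np.cos(t),c[1]+.0475*np.sin(t),0*t+.124],1)); print(P.min(0),P.max(0))
print('img rim', 180+45/5,180+468/5,110+78/4,110+408/4)
go([.5338,-.1897,.3],-95.2)
```

```text
rim [ 0.535  -0.1631  0.124 ] [ 0.5349 -0.1631  0.124 ]
[ 0.5344 -0.1628 -0.0927] -5.313501660261264 [-0.43  0.02  0.11  0.2   0.36 -0.12 -0.03 -0.12]
[186.4231 125.5289] [272.7778 210.8226]
[187.9996 127.2862] [274.2506 212.355 ]
img rim 189.0 273.6 129.5 212.0
tcp [ 0.5244 -0.1895  0.3079] jawang -95.25 t 11.0 F [-0.8  0.3  0.4] g 0.285 tilt -1.0
tool shift mm [ 7.9 -0.6 -9.4] dist 12.3 twist -0.05
```

Run:
```python
from h import *
p=cap('wrist','w6.png');s=r.sense();z=s['tcp_pos'][2]-.0041
im=p['pixels'];cv2.imwrite('pics/w6c.png',cv2.resize(im[180:270,200:310,::-1],None,fx=7,fy=6,interpolation=cv2.INTER_CUBIC))
print(s['tcp_pos'],atz(p,(255.6,242.5),z))
go([.5326,-.1909,.3],-95.25)
t=np.linspace(0,2*np.pi,40);
for dx in (-.004,0,.004):
  c=s['tcp_pos']+np.array([dx,0,0]);P=proj(p,np.stack([c[0]+.013*np.cos(t),c[1]+.013*np.sin(t),0*t+z],1));print(dx,P.min(0),P.max(0))
```

```text
[ 0.5245 -0.1894  0.308 ] [ 0.5278 -0.1898  0.3039]
tcp [ 0.5245 -0.1894  0.308 ] jawang -95.24 t 11.05 F [-0.1  0.1 -0.5] g 0.279 tilt -1.0
tool shift mm [ 8.   0.8 -8.2] dist 11.5 twist 0.01
-0.004 [232.4348 232.8551] [279.854  275.9474]
0 [231.6086 225.8952] [279.3437 269.5851]
0.004 [230.7726 218.8407] [278.8253 263.1337]
```

View pics/w6c.png

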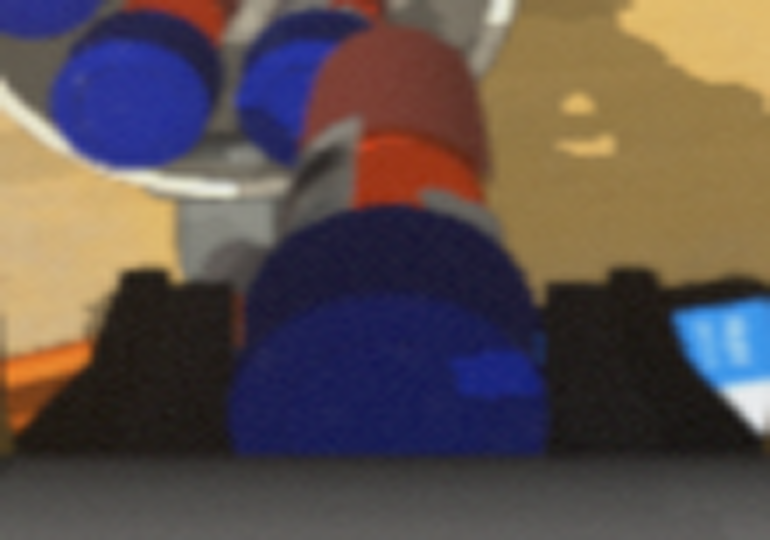

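apply_moves:
  xyz:
    - [0,0,-0.002]
    - [0.002,0.001,-0.003]
    - [0.003,0.0,-0.003]
    - [0.002,0,-0.001]
    - [0,0,0]
  twist: [0,0,0,0,0]
  claw: [0,0,0,0,0]

```text
time_s: 11.55
tcp_pos: [0.5348, -0.1896, 0.3004]
ee_rot: [[0.001, -0.088, -0.996], [0.007, -0.996, 0.088], [-1.0, -0.007, -0.0]]
wrist_force: [-0.3, 0.0, 0.0]
gripper_width: 0.285
```

Run:
```python
from h import *
go([.5336,-.191,.28],-95.25);print(r.sense()['ee_rot'][:,0])
p=cap('scene');cv2.imwrite('pics/s7c.png',cv2.resize(p['pixels'][90:245,220:330,::-1],None,fx=5,fy=3.8,interpolation=cv2.INTER_CUBIC))
cv2.imwrite('pics/s7c.png',cv2.resize(p['pixels'][90:245,220:330,::-1],None,fx=3.8,fy=3.8,interpolation=cv2.INTER_CUBIC))
```

```text
tcp [ 0.5348 -0.1896  0.3004] jawang -95.07 t 11.55 F [-0.3  0.   0. ] g 0.285 tilt -1.0
tool shift mm [20.3  1.6  1.1] dist 20.4 twist 0.18
[ 0.0008  0.0073 -1.    ]
```

View pics/s7c.png

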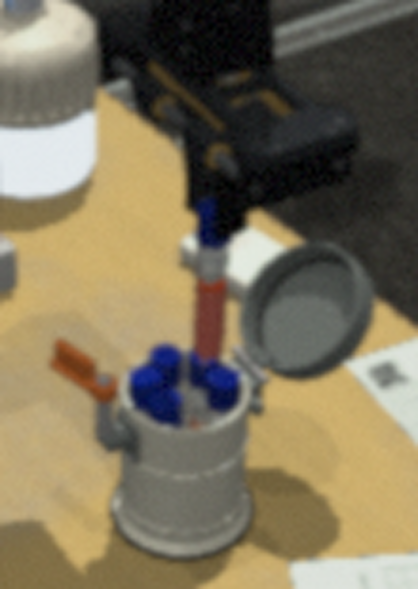

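Run:
```python
from h import *
p=cap('scene')
print(proj(p,[[.534,-.1896,.1725],[.534,-.1896,.235],[.534,-.1896,.2845]]))
im=p['pixels'];cv2.imwrite('pics/s7d.png',cv2.resize(im[135:210,240:310,::-1],None,fx=8,fy=8,interpolation=cv2.INTER_CUBIC))
c=[.5352,-.1625];t=np.linspace(0,2*np.pi,60)
P=proj(p,np.stack([c[0]+.0475*np.cos(t),c[1]+.0475*np.sin(t),0*t+.124],1)); print(P.min(0),P.max(0))
```

```text
[[273.9187 183.3438]
 [274.6572 164.4239]
 [275.2804 148.3594]]
[250.7669 180.571 ] [285.2153 203.1196]
```

View pics/s7d.png

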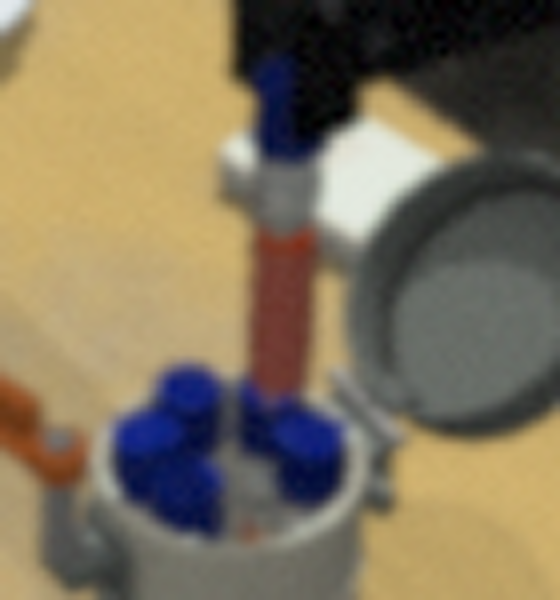

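apply_moves:
  xyz:
    - [0.002,0.001,0.001]
    - [0.004,0,0]
    - [0.007,0,0]
    - [0.01,0,0]
    - [0.01,0,0]
    - [0.008,0,0]
    - [0.004,0,0]
    - [0.001,0,0]
  twist: [0,0,0,0,0,0,0,0]
  claw: [0,0,0,0,0,0,0,0]

```text
time_s: 12.45
tcp_pos: [0.5327, -0.1904, 0.2498]
ee_rot: [[-0.001, -0.089, -0.996], [0.008, -0.996, 0.089], [-1.0, -0.008, 0.001]]
wrist_force: [-0.3, -0.1, 0.5]
gripper_width: 0.285
```

Run:
```python
from h import *
go([.5336,-.191,.14],-95.25);print(r.sense()['ee_rot'][:,0])
p=cap('wrist');cv2.imwrite('pics/w8c.png',cv2.resize(p['pixels'][110:290,170:340,::-1],None,fx=4,fy=3.3,interpolation=cv2.INTER_CUBIC))
```

```text
tcp [ 0.5327 -0.1904  0.2498] jawang -95.11 t 12.45 F [-0.3 -0.1  0.5] g 0.285 tilt -1.0
tool shift mm [109.8   1.4  -1.1] dist 109.8 twist 0.14
[-0.0006  0.0076 -1.    ]
```

View pics/w8c.png

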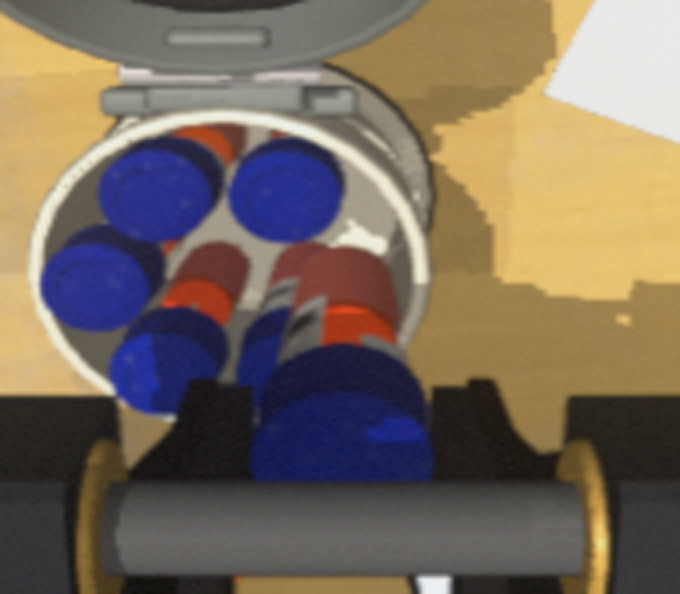

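apply_moves:
  xyz:
    - [0.002,0.001,-0.001]
    - [0.004,0,0]
    - [0.008,0,0]
    - [0.01,0,0]
    - [0.01,0,0]
    - [0.01,0,0]
    - [0.01,0,0]
    - [0.006,0,0]
    - [0.002,0,0]
    - [0.001,0,0]
  twist: [0,0,0,0,0,0,0,0,0,0]
  claw: [0,0,0,0,0,0,0,0,0,0]

```text
time_s: 13.5
tcp_pos: [0.5339, -0.1911, 0.1812]
ee_rot: [[-0.0, -0.089, -0.996], [0.007, -0.996, 0.089], [-1.0, -0.007, 0.001]]
wrist_force: [-0.1, -0.0, -1.3]
gripper_width: 0.282
```

Run:
```python
from h import *
go([.5336,-.191,.14],-95.25);print(r.sense()['ee_rot'][:,0])
p=cap('wrist');cv2.imwrite('pics/w9c.png',cv2.resize(p['pixels'][110:290,170:340,::-1],None,fx=4,fy=3.3,interpolation=cv2.INTER_CUBIC))
p=cap('scene');cv2.imwrite('pics/s9c.png',cv2.resize(p['pixels'][110:245,220:330,::-1],None,fx=5,fy=4.4,interpolation=cv2.INTER_CUBIC))
```

```text
tcp [ 0.5339 -0.1911  0.1812] jawang -95.1 t 13.5 F [-0.1 -0.  -1.3] g 0.282 tilt -1.0
tool shift mm [41.2  0.3  0.3] dist 41.2 twist 0.15
[-0.0005  0.0075 -1.    ]
```

View pics/w9c.png

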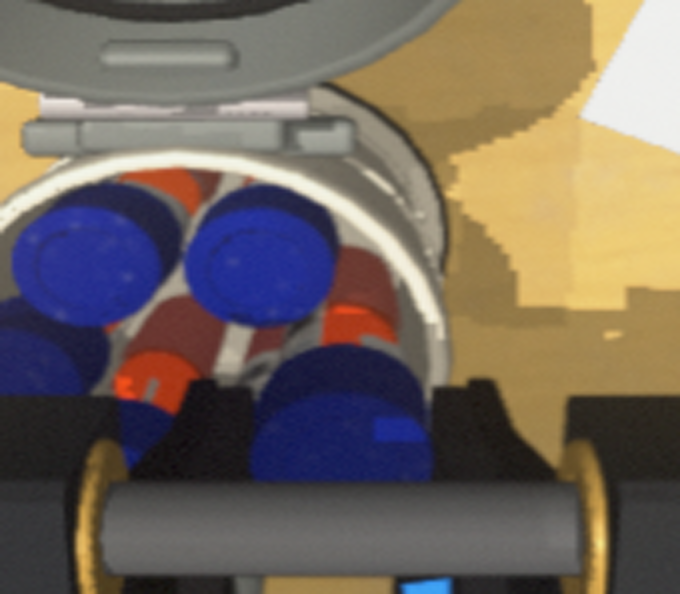

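View pics/s9c.png

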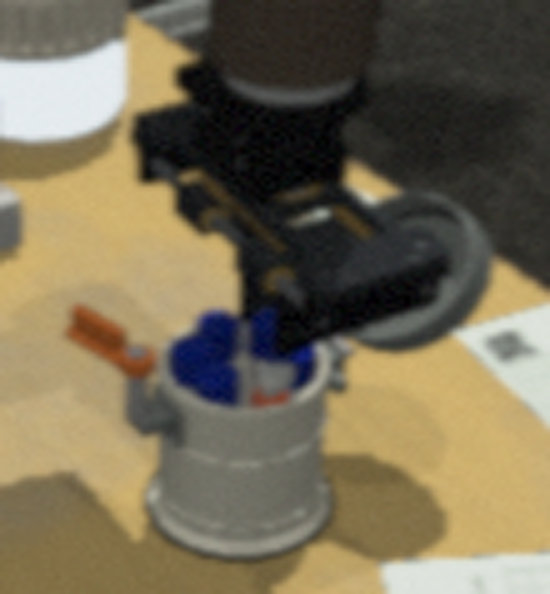

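apply_moves:
  xyz:
    - [0.003,0,0]
    - [0.006,0,0]
    - [0.008,0,0]
    - [0.007,0,0]
    - [0.005,0,0]
    - [0.003,0,0]
    - [0.001,0,0]
    - [0,0,0]
  twist: [0,0,0,0,0,0,0,0]
  claw: [0,0,0,0,0,0,0,0]

```text
time_s: 14.4
tcp_pos: [0.5368, -0.1927, 0.1527]
ee_rot: [[0.009, -0.086, -0.996], [0.002, -0.996, 0.086], [-1.0, -0.003, -0.008]]
wrist_force: [-0.3, 0.4, -0.2]
gripper_width: 0.281
```

apply_moves:
  xyz:
    - [0.002,0,0]
    - [0.002,0,0]
    - [0.001,0,0]
  twist: [0,0,0]
  claw: [0,0,0]

```text
time_s: 14.7
tcp_pos: [0.5375, -0.1932, 0.1506]
ee_rot: [[0.01, -0.084, -0.996], [-0.0, -0.996, 0.084], [-1.0, -0.001, -0.01]]
wrist_force: [-3.6, 2.6, 6.3]
gripper_width: 0.285
```

Run:
```python
from h import *
go([.5336,-.191,.14],-95.25);print(r.sense()['ee_rot'][:,0])
p=cap('wrist');cv2.imwrite('pics/w10c.png',cv2.resize(p['pixels'][110:290,170:340,::-1],None,fx=4,fy=3.3,interpolation=cv2.INTER_CUBIC))
p=cap('scene');cv2.imwrite('pics/s10c.png',cv2.resize(p['pixels'][110:245,220:330,::-1],None,fx=5,fy=4.4,interpolation=cv2.INTER_CUBIC))
```

```text
tcp [ 0.5375 -0.1932  0.1506] jawang -94.82 t 14.7 F [-3.6  2.6  6.3] g 0.285 tilt -1.0
tool shift mm [10.5 -1.9  4.1] dist 11.5 twist 0.43
[ 0.0097 -0.     -1.    ]
```

View pics/w10c.png

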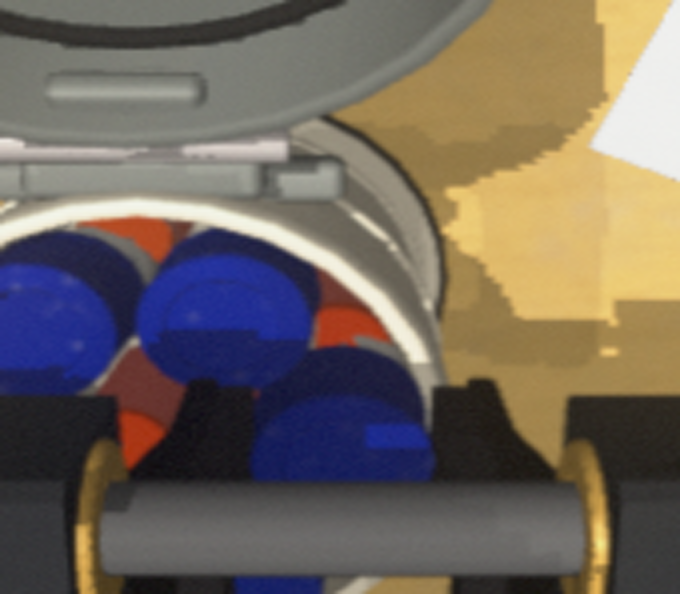

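apply_moves:
  xyz:
    - [-0.002,0,0]
    - [-0.001,-0.001,0.002]
    - [0,-0.001,0.002]
    - [0,0,0]
  twist: [0,0,0.4,0]
  claw: [0,0,0,0]

```text
time_s: 15.2
tcp_pos: [0.5331, -0.1905, 0.1531]
ee_rot: [[0.009, -0.092, -0.996], [0.0, -0.996, 0.092], [-1.0, -0.001, -0.009]]
wrist_force: [0.3, -0.2, 0.2]
gripper_width: 0.288
```

Run:
```python
from h import *
from scipy.optimize import least_squares
go([.5330,-.1905,.14],-95.25);print(r.sense()['ee_rot'][:,0])
p=cap('wrist');cv2.imwrite('pics/w11c.png',cv2.resize(p['pixels'][110:290,170:340,::-1],None,fx=4,fy=3.3,interpolation=cv2.INTER_CUBIC))
```

```text
tcp [ 0.5331 -0.1905  0.1531] jawang -95.26 t 15.2 F [ 0.3 -0.2  0.2] g 0.288 tilt -1.0
tool shift mm [13.1  0.1  0.2] dist 13.1 twist -0.01
[ 0.0094  0.0005 -1.    ]
```

View pics/w11c.png

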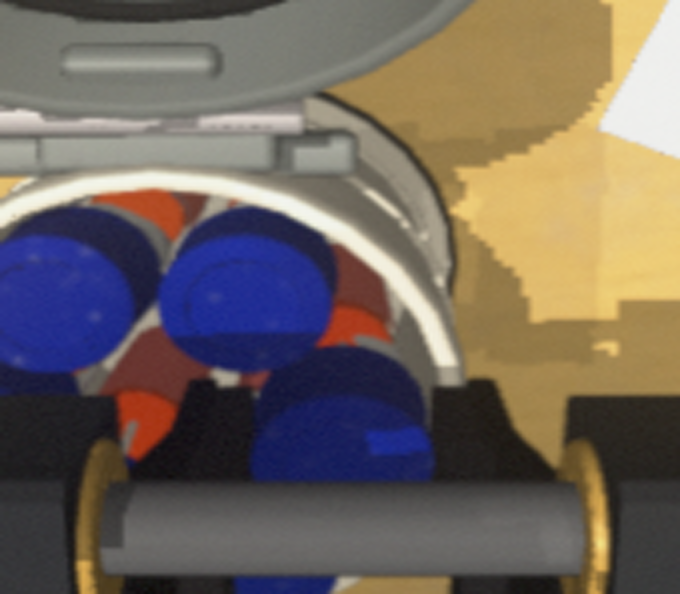

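apply_moves:
  xyz:
    - [0.002,0,0]
    - [0.002,0,0]
    - [0.002,0,0]
    - [0.001,0,0]
  twist: [0,0,0,0]
  claw: [0,0,0,0]

```text
time_s: 15.65
tcp_pos: [0.5331, -0.1905, 0.1448]
ee_rot: [[0.008, -0.092, -0.996], [0.001, -0.996, 0.092], [-1.0, -0.001, -0.008]]
wrist_force: [-1.1, -0.0, 0.2]
gripper_width: 0.283
```

Going in freely, and past the earlier contact height.

apply_moves:
  xyz:
    - [0.002,0,0]
    - [0.001,0,0]
    - [0.001,0,0]
  twist: [0,0,0]
  claw: [0,0,0]

```text
time_s: 15.95
tcp_pos: [0.5331, -0.1905, 0.1401]
ee_rot: [[0.008, -0.092, -0.996], [0.001, -0.996, 0.092], [-1.0, -0.001, -0.008]]
wrist_force: [-0.6, -0.7, 0.6]
gripper_width: 0.287
```

apply_moves:
  xyz:
    - [0.001,0,0]
    - [0,0,0]
  twist: [0,0]
  claw: [0,0]

```text
time_s: 16.15
tcp_pos: [0.5335, -0.1906, 0.1399]
ee_rot: [[0.009, -0.091, -0.996], [0.0, -0.996, 0.091], [-1.0, -0.001, -0.009]]
wrist_force: [-0.3, -0.1, -1.2]
gripper_width: 0.282
```

apply_moves:
  xyz:
    - [0,0,0]
    - [0,0,0]
    - [0,0,0]
    - [-0.003,0,0]
    - [-0.006,0,0]
    - [-0.01,0,0]
    - [-0.015,0,0]
    - [-0.015,0,0]
    - [-0.01,0,0]
    - [-0.005,0,0]
  twist: [0,0,0,0,0,0,0,0,0,0]
  claw: [0.42,0.42,0.42,0.42,0.42,0.42,0.42,0.42,0.42,0.42]

```text
time_s: 17.15
tcp_pos: [0.533, -0.1908, 0.2088]
ee_rot: [[0.01, -0.091, -0.996], [-0.0, -0.996, 0.091], [-1.0, -0.001, -0.01]]
wrist_force: [-0.2, -0.1, -0.3]
gripper_width: 0.418
```

Run:
```python
from h import *
go([.5330,-.1905,.14],-95.25);print(r.sense()['ee_rot'][:,0])
p=cap('wrist');cv2.imwrite('pics/w12c.png',cv2.resize(p['pixels'][80:290,130:340,::-1],None,fx=3.5,fy=2.8,interpolation=cv2.INTER_CUBIC))
p=cap('scene');cv2.imwrite('pics/s12c.png',cv2.resize(p['pixels'][110:245,220:330,::-1],None,fx=5,fy=4.4,interpolation=cv2.INTER_CUBIC))
```

```text
tcp [ 0.533  -0.1908  0.2088] jawang -95.24 t 17.15 F [-0.2 -0.1 -0.3] g 0.418 tilt -1.0
tool shift mm [68.8 -0.2  0.7] dist 68.8 twist 0.01
[ 0.0099 -0.0001 -1.    ]
```

View pics/w12c.png

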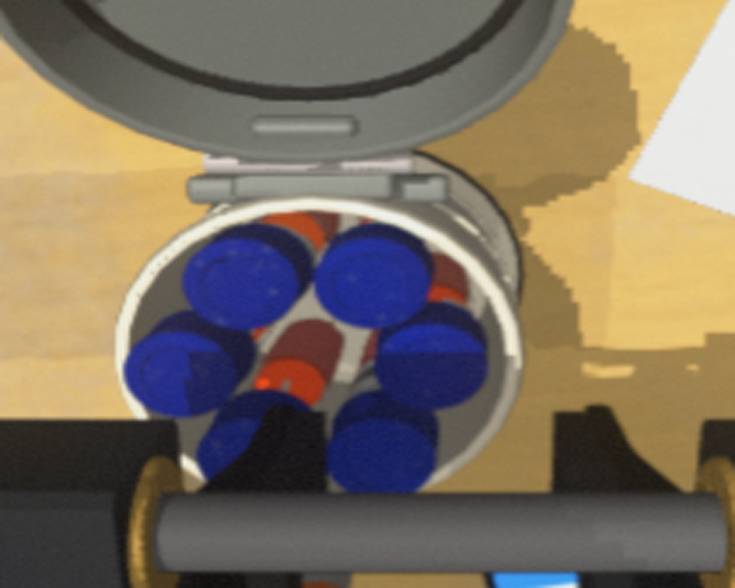

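View pics/s12c.png

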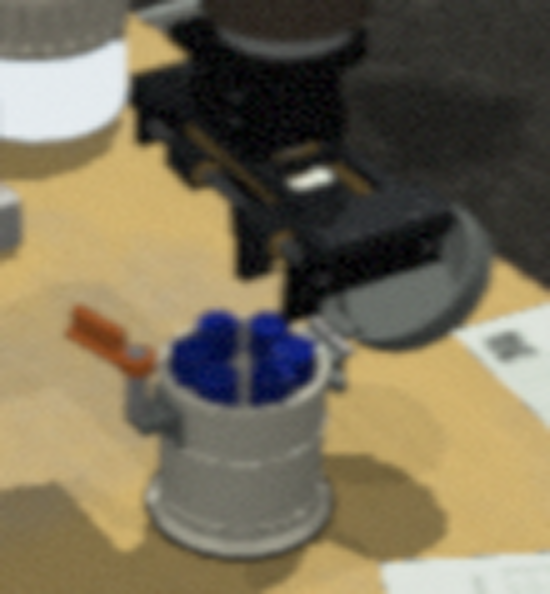

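apply_moves:
  xyz:
    - [-0.01,-0.005,0.002]
    - [-0.015,-0.01,0.004]
    - [-0.015,-0.02,0.006]
    - [-0.01,-0.025,0.008]
    - [-0.005,-0.028,0.01]
    - [0,-0.028,0.01]
    - [0,-0.028,0.01]
    - [0,-0.028,0.01]
    - [0,-0.025,0.009]
    - [0,-0.018,0.007]
    - [0,-0.01,0.004]
    - [0,-0.004,0.002]
  twist: [0,0,0,0,0,0,0,0,0,0,0,0]
  claw: [0.6,0.6,0.6,0.6,0.6,0.6,0.6,0.6,0.6,0.6,0.6,0.6]

```text
time_s: 18.45
tcp_pos: [0.4661, 0.0551, 0.2648]
ee_rot: [[0.001, -0.093, -0.996], [0.0, -0.996, 0.093], [-1.0, -0.0, -0.001]]
wrist_force: [-0.3, -0.7, 0.6]
gripper_width: 0.601
```

Run:
```python
from h import *
go([.474,.0485,.26],-95.25);print(r.sense()['ee_rot'][:,0])
p=cap('wrist','w13.png');print(bluecaps(p,(120,80,400,300))[0]);print(proj(p,[[.474,.0485,.124]]))
```

```text
tcp [0.4661 0.0551 0.2648] jawang -95.35 t 18.45 F [-0.3 -0.7  0.6] g 0.601 tilt -1.0
tool shift mm [ 4.8  5.8 -8.5] dist 11.4 twist -0.1
[ 0.0011  0.0003 -1.    ]
[(np.int32(281), array([124.9858, 108.7189])), (np.int32(365), array([126.4274, 139.4301])), (np.int32(399), array([126.8922, 168.9023])), (np.int32(411), array([260.9392, 178.8516])), (np.int32(86), array([121.5233, 198.5814])), (np.int32(23), array([121.4783, 226.6087])), (np.int32(335), array([286.2537, 238.7791]))]
[[261.4047 179.3492]]
```

View pics/w13.png

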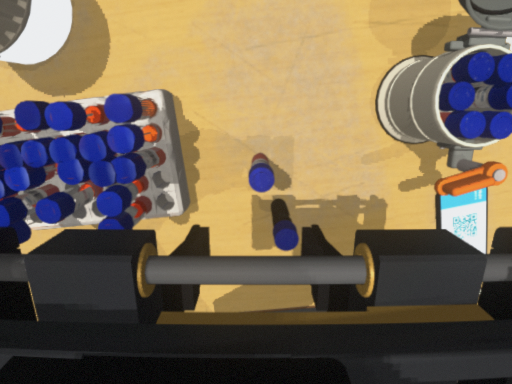

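apply_moves:
  xyz:
    - [0.004,0.002,-0.003]
    - [0.008,0.002,-0.003]
    - [0.012,0.002,-0.002]
    - [0.012,0,0]
    - [0.012,0,0]
    - [0.012,0,0]
    - [0.012,0,0]
    - [0.01,0,0]
    - [0.006,0,0]
    - [0.003,0,0]
    - [0.001,0,0]
  twist: [0,0,0,0,0,0,0,0,0,0,0]
  claw: [0.6,0.6,0.6,0.6,0.6,0.6,0.6,0.6,0.6,0.6,0.6]

```text
time_s: 19.6
tcp_pos: [0.4754, 0.0395, 0.1632]
ee_rot: [[-0.005, -0.106, -0.994], [-0.003, -0.994, 0.106], [-1.0, 0.004, 0.005]]
wrist_force: [0.0, 0.3, 0.6]
gripper_width: 0.597
```

Run:
```python
from h import *
go([.474,.0485,.132],-95.25);print(r.sense()['ee_rot'][:,0])
p=cap('wrist','w14.png');print(bluecaps(p,(220,150,330,300))[0]);
t=np.linspace(0,2*np.pi,40)
P=proj(p,np.stack([.474+.013*np.cos(t),.0485+.013*np.sin(t),0*t+.124],1));print(P.min(0),P.max(0))
```

```text
tcp [0.4754 0.0395 0.1632] jawang -96.1 t 19.6 F [0.  0.3 0.6] g 0.597 tilt -1.0
tool shift mm [31.2 -8.9  2.2] dist 32.5 twist -0.85
[-0.0051 -0.003  -1.    ]
[(np.int32(399), array([246.6316, 233.2105])), (np.int32(108), array([280.4074, 297.1574]))]
[221.9976 209.5217] [261.5986 246.4864]
```

View pics/w14.png

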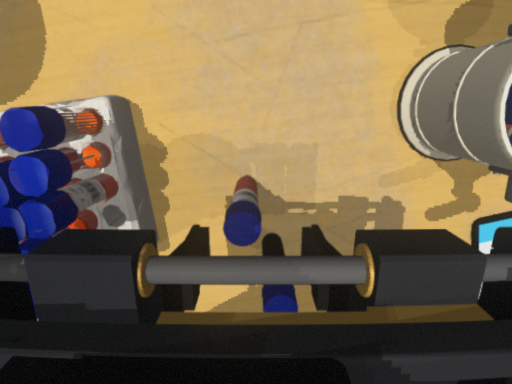

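apply_moves:
  xyz:
    - [0,-0.004,0.001]
    - [0.002,-0.004,0.001]
    - [0.004,-0.001,0]
    - [0.006,0,0]
    - [0.006,0,0]
    - [0.005,0,0]
    - [0.004,0,0]
    - [0.002,0,0]
    - [0.001,0,0]
  twist: [-0.4,-0.4,0,0,0,0,0,0,0]
  claw: [0.6,0.6,0.6,0.6,0.6,0.6,0.6,0.6,0.6]

```text
time_s: 20.55
tcp_pos: [0.4749, 0.0502, 0.1319]
ee_rot: [[-0.002, -0.09, -0.996], [-0.002, -0.996, 0.09], [-1.0, 0.002, 0.002]]
wrist_force: [0.2, -0.0, 0.4]
gripper_width: 0.597
```

Run:
```python
from h import *
go([.4738,.0483,.132],-95.25);print(r.sense()['ee_rot'][:,0])
```

```text
tcp [0.4749 0.0502 0.1319] jawang -95.15 t 20.55 F [ 0.2 -0.   0.4] g 0.597 tilt -1.0
tool shift mm [-0.1  2.   0.9] dist 2.2 twist 0.1
[-0.0021 -0.0018 -1.    ]
```

apply_moves:
  xyz:
    - [0,0.002,0.001]
    - [0,0,0]
    - [0,0,0]
    - [0,0,0]
    - [0,0,0]
    - [0,0,0]
    - [-0.003,0,0]
    - [-0.006,0,0]
    - [-0.006,0,0]
    - [-0.003,0,0]
    - [0,0,0]
  twist: [0,0,0,0,0,0,0,0,0,0,0]
  claw: [0.6,0.3,0,0,0,0,0,0,0,0,0]

```text
time_s: 21.65
tcp_pos: [0.4744, 0.0483, 0.1526]
ee_rot: [[0.0, -0.09, -0.996], [-0.001, -0.996, 0.09], [-1.0, 0.001, -0.0]]
wrist_force: [0.3, -0.6, -0.3]
gripper_width: 0.279
```

Run:
```python
from h import *
go([.5352,-.1625,.31],-95.25);print(r.sense()['ee_rot'][:,0])
p=cap('scene');cv2.imwrite('pics/s15c.png',cv2.resize(p['pixels'][110:245,180:330,::-1],None,fx=5,fy=4.4,interpolation=cv2.INTER_CUBIC))
p=cap('wrist');cv2.imwrite('pics/w15c.png',cv2.resize(p['pixels'][160:310,180:330,::-1],None,fx=4,fy=4,interpolation=cv2.INTER_CUBIC))
```

```text
tcp [0.4744 0.0483 0.1526] jawang -95.15 t 21.65 F [ 0.3 -0.6 -0.3] g 0.279 tilt -1.0
tool shift mm [-157.2  204.6  -79.5] dist 270.0 twist 0.1
[ 0.0003 -0.001  -1.    ]
```

View pics/s15c.png

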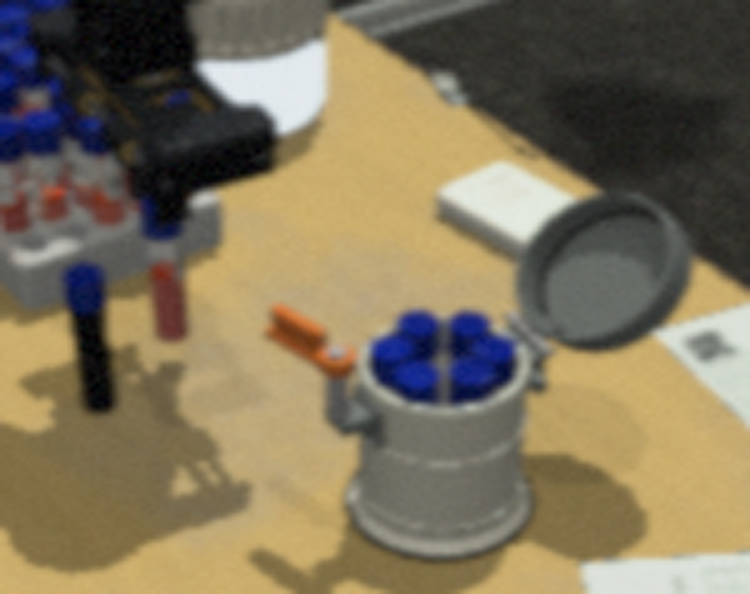

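View pics/w15c.png

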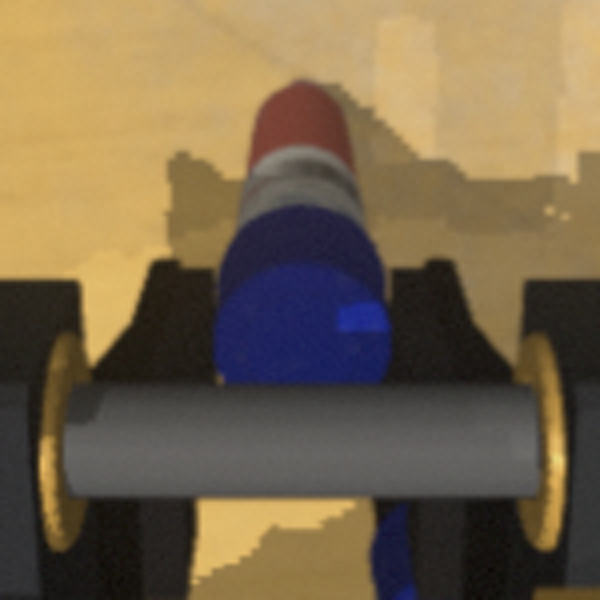

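apply_moves:
  xyz:
    - [-0.005,0,0]
    - [-0.01,0,0]
    - [-0.016,0,0]
    - [-0.02,0,0]
    - [-0.02,0,0]
    - [-0.02,0,0]
    - [-0.02,0,0]
    - [-0.018,0,0]
    - [-0.012,0,0]
    - [-0.007,0,0]
    - [-0.003,0,0]
  twist: [0,0,0,0,0,0,0,0,0,0,0]
  claw: [0,0,0,0,0,0,0,0,0,0,0]

```text
time_s: 22.85
tcp_pos: [0.4733, 0.0477, 0.3146]
ee_rot: [[0.001, -0.09, -0.996], [-0.002, -0.996, 0.09], [-1.0, 0.002, -0.001]]
wrist_force: [0.2, -0.1, -0.6]
gripper_width: 0.278
```

Run:
```python
from h import *
go([.5352,-.1625,.31],-95.25);print(r.sense()['ee_rot'][:,0])
```

```text
tcp [0.4733 0.0477 0.3146] jawang -95.16 t 22.85 F [ 0.2 -0.1 -0.6] g 0.278 tilt -1.0
tool shift mm [  4.9 203.7 -80.5] dist 219.1 twist 0.09
[ 0.0005 -0.0016 -1.    ]
```

apply_moves:
  xyz:
    - [0,0.005,-0.002]
    - [0,0.01,-0.004]
    - [0,0.017,-0.007]
    - [0,0.022,-0.009]
    - [0,0.025,-0.01]
    - [0,0.025,-0.01]
    - [0,0.025,-0.01]
    - [0,0.022,-0.009]
    - [0,0.018,-0.007]
    - [0,0.012,-0.004]
    - [0,0.006,-0.002]
    - [0,0.002,-0.001]
  twist: [0,0,0,0,0,0,0,0,0,0,0,0]
  claw: [0,0,0,0,0,0,0,0,0,0,0,0]

```text
time_s: 24.05
tcp_pos: [0.5299, -0.162, 0.3053]
ee_rot: [[-0.019, -0.092, -0.996], [-0.002, -0.996, 0.092], [-1.0, 0.004, 0.018]]
wrist_force: [0.5, -0.4, 0.2]
gripper_width: 0.278
```

Run:
```python
from h import *
go([.5352,-.1625,.31],-95.25);print(r.sense()['ee_rot'][:,0])
```

```text
tcp [ 0.5299 -0.162   0.3053] jawang -95.27 t 24.05 F [ 0.5 -0.4  0.2] g 0.278 tilt -0.9998
tool shift mm [-4.8  0.1 -5.2] dist 7.1 twist -0.02
[-0.0186 -0.0025 -0.9998]
```

apply_moves:
  xyz:
    - [0,0,-0.002]
    - [0,0,-0.002]
    - [0,0,-0.001]
    - [0,0,0]
  twist: [0,0,0,0]
  claw: [0,0,0,0]

```text
time_s: 24.45
tcp_pos: [0.5351, -0.1609, 0.3053]
ee_rot: [[-0.019, -0.089, -0.996], [-0.002, -0.996, 0.089], [-1.0, 0.004, 0.018]]
wrist_force: [-0.5, -0.6, -0.2]
gripper_width: 0.279
```

Run:
```python
from h import *
go([.5352,-.1625,.31],-95.25);print(r.sense()['ee_rot'][:,0])
s=r.sense();z=s['tcp_pos'][2]-.008
p=cap('wrist');cv2.imwrite('pics/w16c.png',cv2.resize(p['pixels'][110:290,170:340,::-1],None,fx=4.5,fy=3.3,interpolation=cv2.INTER_CUBIC))
t=np.linspace(0,2*np.pi,40);c=s['tcp_pos']
P=proj(p,np.stack([c[0]+.013*np.cos(t),c[1]+.013*np.sin(t),0*t+z],1));print(P.min(0),P.max(0))
P=proj(p,np.stack([.5352+.0475*np.cos(t),-.1625+.0475*np.sin(t),0*t+.124],1));print('rim',P.min(0),P.max(0))
a=np.radians(np.array([30,90,150,210,270,330])-5.25)
print('caps',proj(p,np.stack([.5352+.0285*np.cos(a),-.1625+.0285*np.sin(a),0*a+.136],1)).round(1).tolist())
p=cap('scene');cv2.imwrite('pics/s16c.png',cv2.resize(p['pixels'][90:215,230:330,::-1],None,fx=6,fy=4.8,interpolation=cv2.INTER_CUBIC))
print(proj(p,[[c[0],c[1],c[2]-.132],[c[0],c[1],c[2]-.132+.072],[c[0],c[1],c[2]-.132+.1]]))
```

```text
tcp [ 0.5351 -0.1609  0.3053] jawang -95.13 t 24.45 F [-0.5 -0.6 -0.2] g 0.279 tilt -0.9998
tool shift mm [-4.7  1.6 -0.2] dist 5.0 twist 0.12
[-0.0186 -0.002  -0.9998]
[232.1277 223.275 ] [278.82  265.796]
rim [212.7586 131.7187] [299.5575 216.4592]
caps [[242.6, 154.9], [229.3, 178.1], [243.0, 200.5], [269.4, 200.5], [283.2, 178.2], [270.1, 154.9]]
[[267.9684 177.2908]
 [268.5419 155.4749]
 [268.7775 146.4601]]
```

View pics/w16c.png

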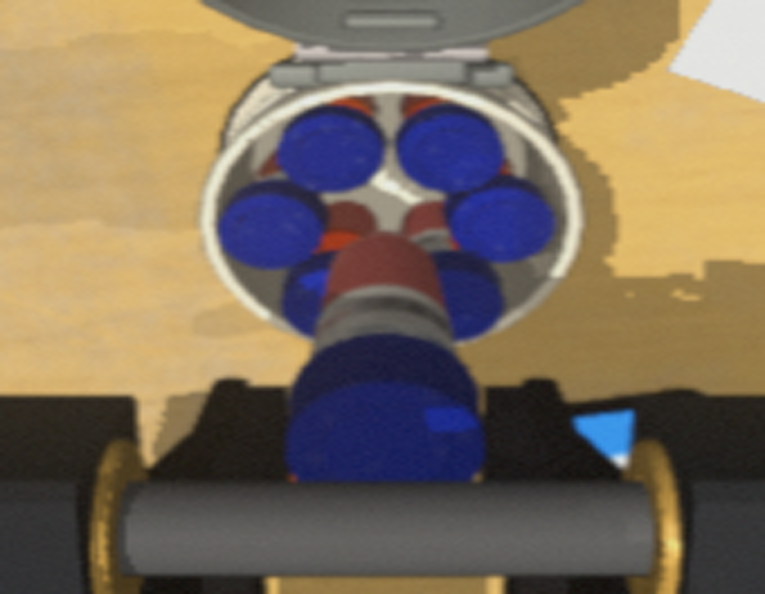

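View pics/s16c.png

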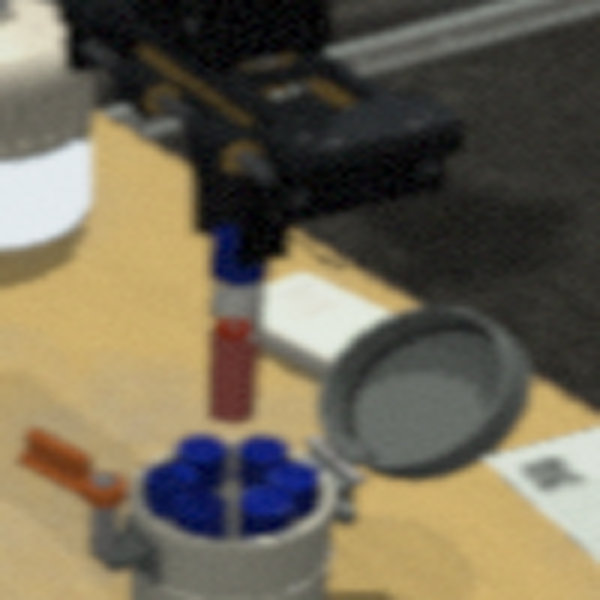

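apply_moves:
  xyz:
    - [0.002,0.001,0]
    - [0.004,0,0]
    - [0.006,0,0]
    - [0.007,0,0]
    - [0.006,0,0]
    - [0.004,0,0]
    - [0.002,0,0]
    - [0.001,0,0]
  twist: [0,0,0,0,0,0,0,0]
  claw: [0,0,0,0,0,0,0,0]

```text
time_s: 25.35
tcp_pos: [0.5336, -0.1617, 0.2699]
ee_rot: [[-0.02, -0.089, -0.996], [-0.002, -0.996, 0.089], [-1.0, 0.003, 0.02]]
wrist_force: [0.1, -0.0, -0.3]
gripper_width: 0.282
```

Run:
```python
from h import *
go([.5352,-.1625,.154],-95.25);print(r.sense()['ee_rot'][:,0])
p=cap('wrist');cv2.imwrite('pics/w17c.png',cv2.resize(p['pixels'][110:290,170:340,::-1],None,fx=4.5,fy=3.3,interpolation=cv2.INTER_CUBIC))
p=cap('scene');cv2.imwrite('pics/s17c.png',cv2.resize(p['pixels'][110:215,240:310,::-1],None,fx=7,fy=5.5,interpolation=cv2.INTER_CUBIC))
```

```text
tcp [ 0.5336 -0.1617  0.2699] jawang -95.1 t 25.35 F [ 0.1 -0.  -0.3] g 0.282 tilt -0.9998
tool shift mm [115.8   0.3  -3.9] dist 115.9 twist 0.15
[-0.0199 -0.0017 -0.9998]
```

View pics/w17c.png

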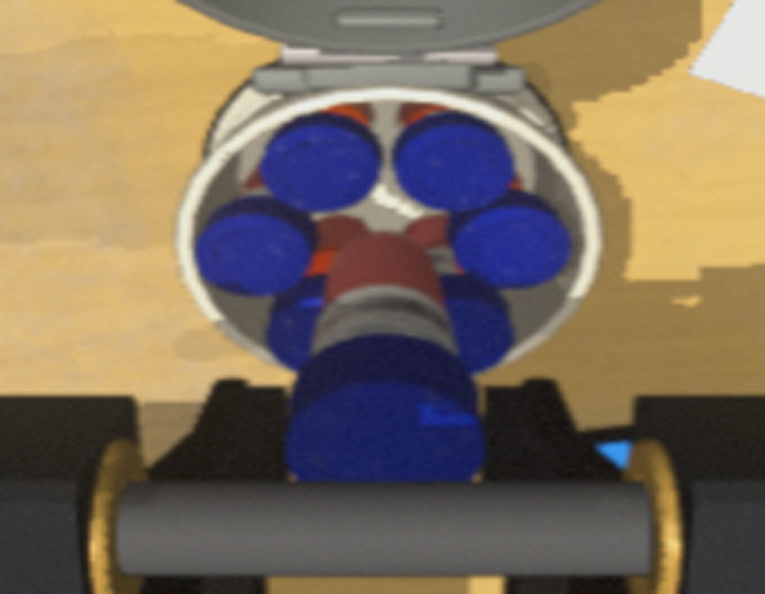

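View pics/s17c.png

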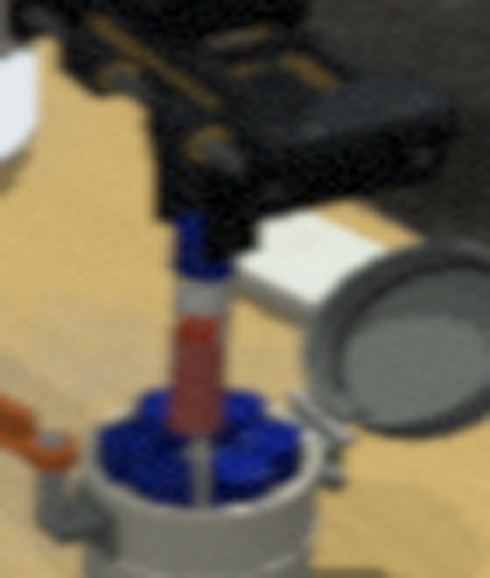

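apply_moves:
  xyz:
    - [0,0,-0.002]
    - [0,0.001,-0.002]
    - [0.002,0,0]
    - [0.004,0,0]
    - [0.006,0,0]
    - [0.006,0,0]
    - [0.004,0,0]
    - [0.002,0,0]
    - [0.001,0,0]
  twist: [0,0,0,0,0,0,0,0,0]
  claw: [0,0,0,0,0,0,0,0,0]

```text
time_s: 26.35
tcp_pos: [0.5376, -0.1632, 0.2432]
ee_rot: [[-0.019, -0.089, -0.996], [-0.002, -0.996, 0.089], [-1.0, 0.003, 0.019]]
wrist_force: [-0.1, 0.2, 0.7]
gripper_width: 0.282
```

Run:
```python
from h import *
go([.5352,-.1625,.154],-95.25);print(r.sense()['ee_rot'][:,0])
p=cap('wrist');cv2.imwrite('pics/w18c.png',cv2.resize(p['pixels'][110:290,170:340,::-1],None,fx=4.5,fy=3.3,interpolation=cv2.INTER_CUBIC))
p=cap('scene');cv2.imwrite('pics/s18c.png',cv2.resize(p['pixels'][110:215,240:310,::-1],None,fx=7,fy=5.5,interpolation=cv2.INTER_CUBIC))
```

```text
tcp [ 0.5376 -0.1632  0.2432] jawang -95.11 t 26.35 F [-0.1  0.2  0.7] g 0.282 tilt -0.9998
tool shift mm [89.2 -0.8  0.8] dist 89.2 twist 0.14
[-0.019  -0.0017 -0.9998]
```

View pics/w18c.png

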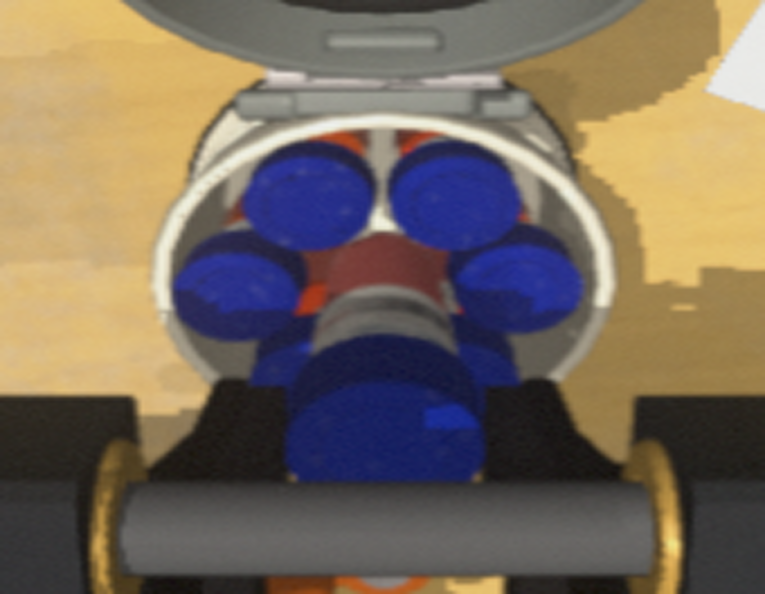

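View pics/s18c.png

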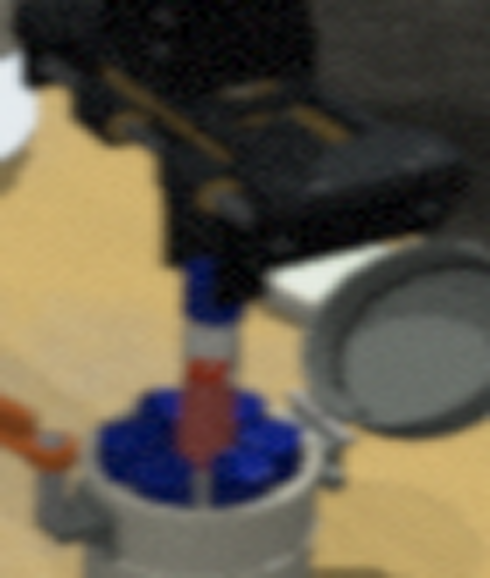

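apply_moves:
  xyz:
    - [0.002,-0.0005,0]
    - [0.004,0,0]
    - [0.006,0,0]
    - [0.006,0,0]
    - [0.006,0,0]
    - [0.006,0,0]
    - [0.006,0,0]
    - [0.006,0,0]
    - [0.005,0,0]
    - [0.003,0,0]
    - [0.001,0,0]
  twist: [0,0,0,0,0,0,0,0,0,0,0]
  claw: [0,0,0,0,0,0,0,0,0,0,0]

```text
time_s: 27.55
tcp_pos: [0.5368, -0.1628, 0.1878]
ee_rot: [[-0.019, -0.089, -0.996], [-0.002, -0.996, 0.089], [-1.0, 0.003, 0.019]]
wrist_force: [0.2, -0.7, -0.0]
gripper_width: 0.279
```

Run:
```python
from h import *
go([.5352,-.1625,.154],-95.25);print(r.sense()['ee_rot'][:,0])
p=cap('wrist');cv2.imwrite('pics/w19c.png',cv2.resize(p['pixels'][110:290,170:340,::-1],None,fx=4.5,fy=3.3,interpolation=cv2.INTER_CUBIC))
```

```text
tcp [ 0.5368 -0.1628  0.1878] jawang -95.11 t 27.55 F [ 0.2 -0.7 -0. ] g 0.279 tilt -0.9998
tool shift mm [33.8 -0.2  1. ] dist 33.8 twist 0.14
[-0.0187 -0.0018 -0.9998]
```

View pics/w19c.png

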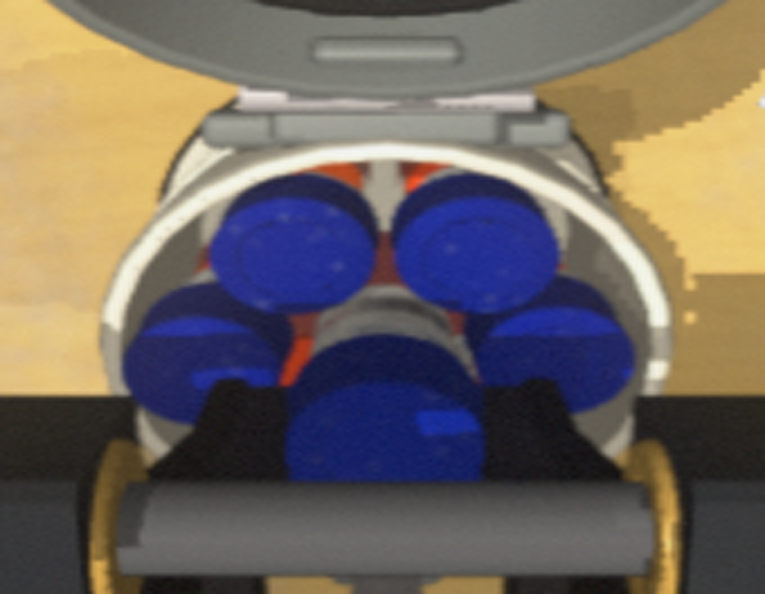

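apply_moves:
  xyz:
    - [0.002,0,0.001]
    - [0.004,0,0]
    - [0.005,0,0]
    - [0.005,0,0]
    - [0.003,0,0]
    - [0.002,0,0]
    - [0.001,0,0]
  twist: [0,0,0,0,0,0,0]
  claw: [0,0,0,0,0,0,0]

```text
time_s: 28.3
tcp_pos: [0.5356, -0.1628, 0.1645]
ee_rot: [[-0.017, -0.089, -0.996], [-0.002, -0.996, 0.089], [-1.0, 0.003, 0.017]]
wrist_force: [0.6, 0.5, -0.8]
gripper_width: 0.282
```

Run:
```python
from h import *
go([.5352,-.1625,.1515],-95.25);print(r.sense()['ee_rot'][:,0])
p=cap('wrist');cv2.imwrite('pics/w20c.png',cv2.resize(p['pixels'][110:290,170:340,::-1],None,fx=4.5,fy=3.3,interpolation=cv2.INTER_CUBIC))
```

```text
tcp [ 0.5356 -0.1628  0.1645] jawang -95.1 t 28.3 F [ 0.6  0.5 -0.8] g 0.282 tilt -0.9998
tool shift mm [13.  -0.3  0.2] dist 13.1 twist 0.15
[-0.0173 -0.0019 -0.9998]
```

View pics/w20c.png

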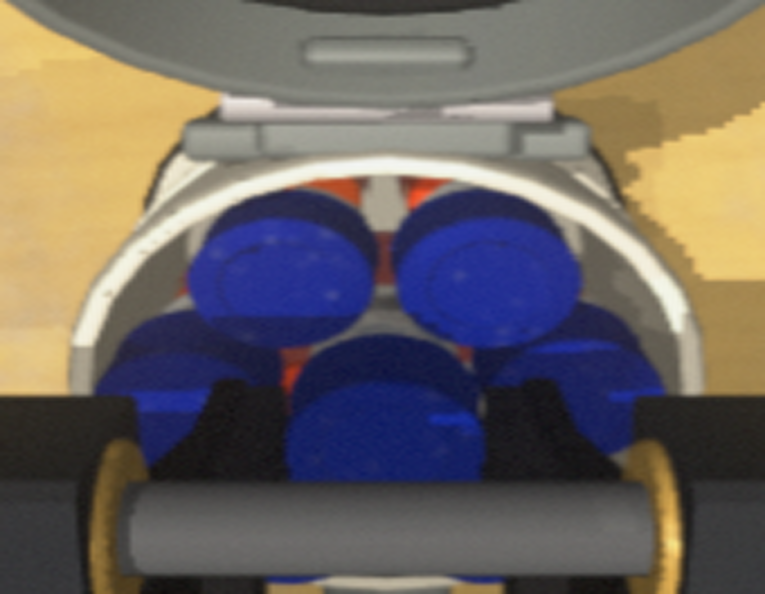

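apply_moves:
  xyz:
    - [0.001,0,0]
    - [0.002,0,0]
    - [0.002,0,0]
    - [0.001,0,0]
  twist: [0,0,0,0]
  claw: [0,0,0,0]

```text
time_s: 28.75
tcp_pos: [0.5358, -0.1628, 0.1585]
ee_rot: [[-0.016, -0.089, -0.996], [-0.002, -0.996, 0.089], [-1.0, 0.003, 0.016]]
wrist_force: [-0.6, 1.0, -0.8]
gripper_width: 0.277
```

apply_moves:
  xyz:
    - [0.002,0,0]
    - [0.002,0,0]
    - [0.001,0,0]
  twist: [0,0,0]
  claw: [0,0,0]

```text
time_s: 29.05
tcp_pos: [0.5358, -0.1628, 0.1531]
ee_rot: [[-0.016, -0.089, -0.996], [-0.002, -0.996, 0.089], [-1.0, 0.003, 0.016]]
wrist_force: [-0.2, 0.3, -0.4]
gripper_width: 0.281
```

apply_moves:
  xyz:
    - [0.001,0,0]
    - [0,0,0]
    - [0,0,0]
    - [0,0,0]
    - [-0.004,0,0]
    - [-0.01,0,0]
    - [-0.015,0,0]
    - [-0.015,0,0]
    - [-0.01,0,0]
    - [-0.004,0,0]
  twist: [0,0,0,0,0,0,0,0,0,0]
  claw: [0,0.36,0.38,0.38,0.38,0.38,0.38,0.38,0.38,0.38]

```text
time_s: 30.05
tcp_pos: [0.5371, -0.1629, 0.2149]
ee_rot: [[-0.015, -0.089, -0.996], [-0.003, -0.996, 0.089], [-1.0, 0.004, 0.015]]
wrist_force: [0.0, -0.7, 0.4]
gripper_width: 0.379
```

Run:
```python
from h import *
go([.5352,-.1625,.1515],-95.25);print(r.sense()['ee_rot'][:,0])
p=cap('wrist');cv2.imwrite('pics/w21c.png',cv2.resize(p['pixels'][90:290,150:360,::-1],None,fx=3.7,fy=3,interpolation=cv2.INTER_CUBIC))
p=cap('scene');cv2.imwrite('pics/s21c.png',cv2.resize(p['pixels'][140:215,235:330,::-1],None,fx=7,fy=7,interpolation=cv2.INTER_CUBIC))
```

```text
tcp [ 0.5371 -0.1629  0.2149] jawang -95.09 t 30.05 F [ 0.  -0.7  0.4] g 0.379 tilt -0.9999
tool shift mm [63.4 -0.5  1. ] dist 63.5 twist 0.16
[-0.0149 -0.0026 -0.9999]
```

View pics/w21c.png

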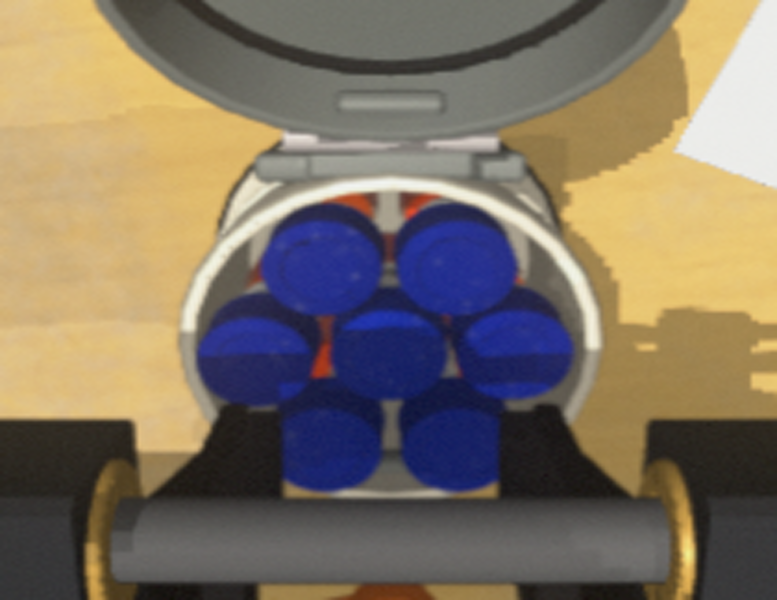

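View pics/s21c.png

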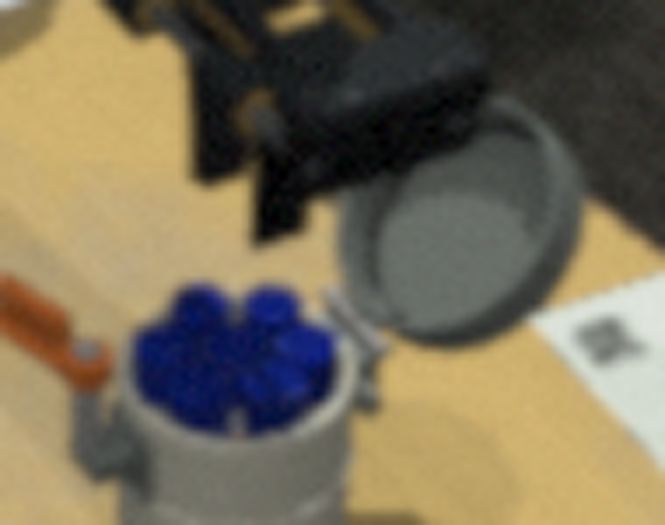

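apply_moves:
  xyz:
    - [-0.01,0,0]
    - [-0.02,0,0]
    - [-0.02,0,-0.005]
    - [-0.015,0,-0.012]
    - [-0.008,0,-0.02]
    - [0,0,-0.025]
    - [0,0,-0.025]
    - [0,0,-0.025]
    - [0,0,-0.025]
    - [0,0,-0.02]
    - [0,0,-0.012]
    - [0,0,-0.005]
  twist: [0,0,0,0,0,0,0,0,0,0,0,0]
  claw: [0,0,0,0,0,0,0,0,0,0,0,0]

```text
time_s: 31.35
tcp_pos: [0.7145, -0.1787, 0.2847]
ee_rot: [[-0.027, -0.089, -0.996], [-0.002, -0.996, 0.089], [-1.0, 0.004, 0.027]]
wrist_force: [-0.2, -0.5, -0.5]
gripper_width: 0.005
```

Run:
```python
from h import *
go([.730,-.1803,.28],-95.25);print(r.sense()['ee_rot'][:,0])
p=cap('scene');T=cap('top')
cv2.imwrite('pics/s22c.png',cv2.resize(p['pixels'][80:245,220:380,::-1],None,fx=4,fy=3.6,interpolation=cv2.INTER_CUBIC))
H=np.array([.5352+.056*.9958,-.1625-.056*.0915,.124]);ax=np.array([.9958,-.0915,0]);zz=np.array([0,0,1.])
for th in (130,140,150):
  a=np.radians(th);d=-np.cos(a)*ax+np.sin(a)*zz;n=np.sin(a)*ax+np.cos(a)*zz
  print(th,'scene in/out edge',proj(p,[H+.108*d-.006*n,H+.108*d+.02*n]).round(1).tolist(),'top',proj(T,[H+.108*d-.006*n,H+.108*d+.02*n]).round(1).tolist())
```

```text
tcp [ 0.7145 -0.1787  0.2847] jawang -95.1 t 31.35 F [-0.2 -0.5 -0.5] g 0.005 tilt -0.9996
tool shift mm [  4.3   0.1 -15.7] dist 16.3 twist 0.15
[-0.0271 -0.0021 -0.9996]
130 scene in/out edge [[307.0, 153.6], [312.4, 156.5]] top [[275.0, 123.6], [275.8, 118.7]]
140 scene in/out edge [[310.8, 155.9], [315.1, 160.0]] top [[275.6, 120.2], [276.1, 117.0]]
150 scene in/out edge [[313.8, 159.0], [316.8, 164.1]] top [[276.0, 118.1], [276.3, 116.6]]
```

View pics/s22c.png

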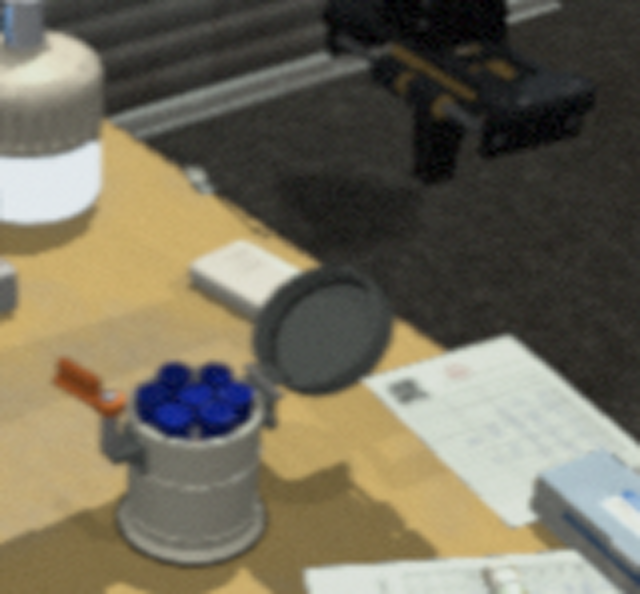

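apply_moves:
  xyz:
    - [0,0,-0.006]
    - [0.003,0,-0.008]
    - [0.008,0,-0.003]
    - [0.012,0,0]
    - [0.015,0,0]
    - [0.015,0,0]
    - [0.015,0,0]
    - [0.015,0,0]
    - [0.012,0,0]
    - [0.008,0,0]
    - [0.004,0,0]
    - [0.001,0,0]
  twist: [0,0,0,0,0,0,0,0,0,0,0,0]
  claw: [0,0,0,0,0,0,0,0,0,0,0,0]

```text
time_s: 32.65
tcp_pos: [0.7244, -0.18, 0.1674]
ee_rot: [[-0.032, -0.089, -0.995], [-0.0, -0.996, 0.09], [-0.999, 0.003, 0.032]]
wrist_force: [-0.5, 1.0, 0.6]
gripper_width: 0.001
```

Run:
```python
from h import *
go([.70,-.1775,.172],-95.25);print(r.sense()['ee_rot'][:,0])
p=cap('scene')
cv2.imwrite('pics/s23c.png',cv2.resize(p['pixels'][80:245,220:380,::-1],None,fx=4,fy=3.6,interpolation=cv2.INTER_CUBIC))
```

```text
tcp [ 0.7244 -0.18    0.1674] jawang -95.13 t 32.65 F [-0.5  1.   0.6] g 0.001 tilt -0.9995
tool shift mm [-3.8 -0.3 24.7] dist 25.0 twist 0.12
[-0.032  -0.0004 -0.9995]
```

View pics/s23c.png

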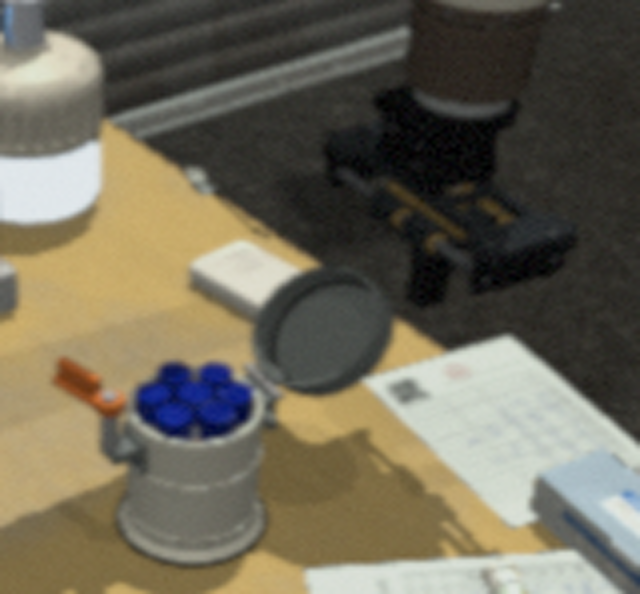

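apply_moves:
  xyz:
    - [0,0,0.004]
    - [-0.002,0,0.008]
    - [-0.003,0,0.01]
    - [-0.004,0,0.01]
    - [-0.004,0,0.01]
    - [-0.004,0,0.01]
    - [-0.003,0,0.008]
    - [-0.002,0,0.004]
    - [0,0,0]
  twist: [0,0,0,0,0,0,0,0,0]
  claw: [0,0,0,0,0,0,0,0,0]

```text
time_s: 33.6
tcp_pos: [0.6674, -0.1749, 0.2075]
ee_rot: [[0.011, -0.086, -0.996], [-0.007, -0.996, 0.086], [-1.0, 0.006, -0.011]]
wrist_force: [0.7, 0.4, -0.1]
gripper_width: 0.002
```

Run:
```python
from h import *
go([.62,-.1703,.205],-95.25);print(r.sense()['ee_rot'][:,0])
p=cap('scene')
cv2.imwrite('pics/s24c.png',cv2.resize(p['pixels'][80:245,220:380,::-1],None,fx=4,fy=3.6,interpolation=cv2.INTER_CUBIC))
```

```text
tcp [ 0.6674 -0.1749  0.2075] jawang -94.94 t 33.6 F [ 0.7  0.4 -0.1] g 0.002 tilt -0.9999
tool shift mm [ 1.9 -0.5 47.6] dist 47.7 twist 0.31
[ 0.0108 -0.007  -0.9999]
```

View pics/s24c.png

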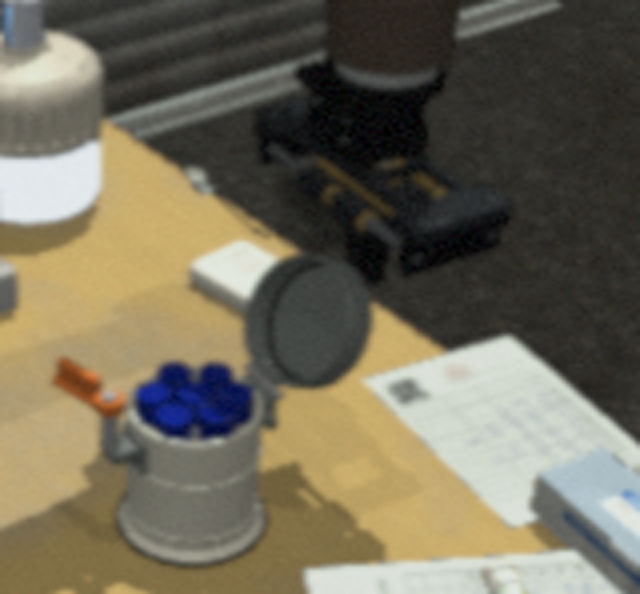

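apply_moves:
  xyz:
    - [0,0,0.005]
    - [0,0,0.008]
    - [0,0,0.01]
    - [0,0,0.01]
    - [0,0,0.008]
    - [0,0,0.004]
    - [0,0,0]
  twist: [0,0,0,0,0,0,0]
  claw: [0,0,0,0,0,0,0]

```text
time_s: 34.35
tcp_pos: [0.6169, -0.1708, 0.2038]
ee_rot: [[0.004, -0.087, -0.996], [-0.007, -0.996, 0.087], [-1.0, 0.006, -0.005]]
wrist_force: [1.3, 0.2, 0.5]
gripper_width: 0.006
```

Run:
```python
from h import *
go([.57,-.165,.205],-95.25);print(r.sense()['ee_rot'][:,0])
p=cap('scene')
cv2.imwrite('pics/s25c.png',cv2.resize(p['pixels'][80:245,220:380,::-1],None,fx=4,fy=3.6,interpolation=cv2.INTER_CUBIC))
```

```text
tcp [ 0.6169 -0.1708  0.2038] jawang -94.97 t 34.35 F [1.3 0.2 0.5] g 0.006 tilt -1.0
tool shift mm [-1.4 -1.7 47.3] dist 47.3 twist 0.28
[ 0.0043 -0.0065 -1.    ]
```

View pics/s25c.png

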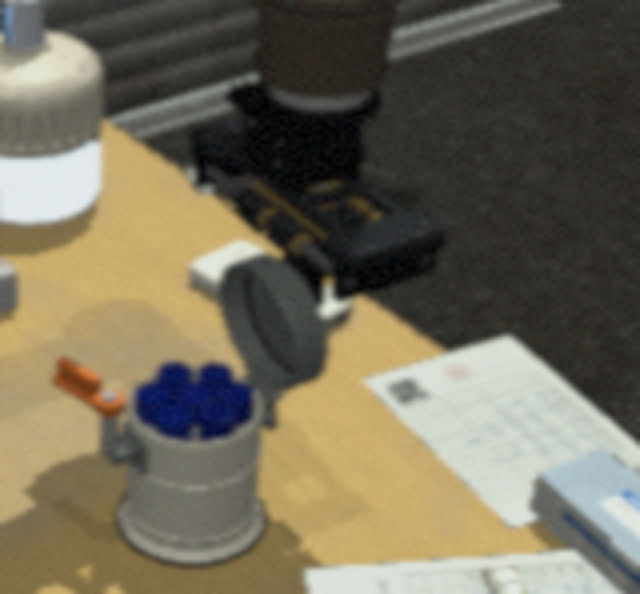

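apply_moves:
  xyz:
    - [0,0,0.005]
    - [0,0,0.009]
    - [0,0,0.012]
    - [0,0,0.014]
    - [0,0,0.014]
    - [0,0,0.012]
    - [0,0,0.009]
    - [0,0,0.005]
    - [0,0,0.002]
    - [0,0,0]
  twist: [0,0,0,0,0,0,0,0,0,0]
  claw: [0,0,0,0,0,0,0,0,0,0]

```text
time_s: 35.4
tcp_pos: [0.5285, -0.163, 0.2017]
ee_rot: [[-0.0, -0.087, -0.996], [-0.006, -0.996, 0.087], [-1.0, 0.006, -0.0]]
wrist_force: [0.1, 0.7, 0.6]
gripper_width: 0.003
```

Run:
```python
from h import *
go([.508,-.16,.16],-95.25);print(r.sense()['ee_rot'][:,0])
p=cap('scene')
cv2.imwrite('pics/s26c.png',cv2.resize(p['pixels'][80:245,220:380,::-1],None,fx=4,fy=3.6,interpolation=cv2.INTER_CUBIC))
```

```text
tcp [ 0.5285 -0.163   0.2017] jawang -95.01 t 35.4 F [0.1 0.7 0.6] g 0.003 tilt -1.0
tool shift mm [41.7 -1.5 20.7] dist 46.6 twist 0.24
[-0.0001 -0.0057 -1.    ]
```

View pics/s26c.png

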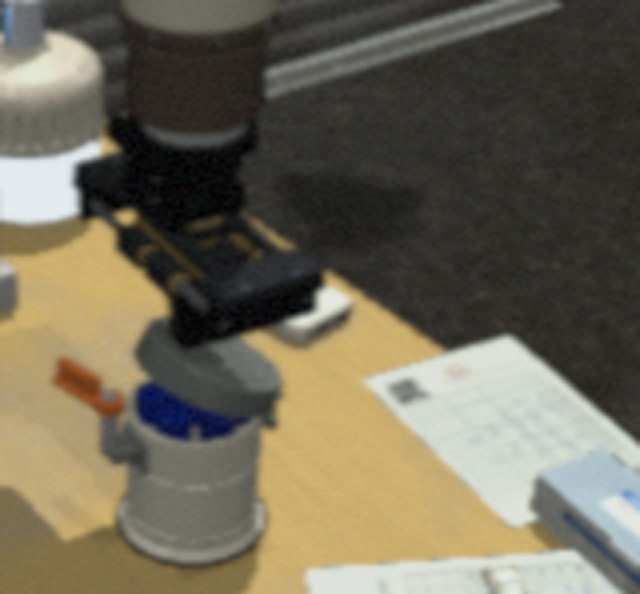

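apply_moves:
  xyz:
    - [0.002,0,0.003]
    - [0.004,0,0.004]
    - [0.006,0,0.005]
    - [0.006,0,0.004]
    - [0.006,0,0.002]
    - [0.005,0,0]
    - [0.003,0,0]
    - [0.002,0,0]
    - [0,0,0]
  twist: [0,0,0,0,0,0,0,0,0]
  claw: [0,0,0,0,0,0,0,0,0]

```text
time_s: 36.35
tcp_pos: [0.5087, -0.1616, 0.1631]
ee_rot: [[-0.004, -0.087, -0.996], [-0.006, -0.996, 0.088], [-1.0, 0.006, 0.004]]
wrist_force: [0.5, 0.6, -0.1]
gripper_width: 0.001
```

Run:
```python
from h import *
go([.508,-.16,.158],-95.25);print(r.sense()['ee_rot'][:,0])
p=cap('scene')
cv2.imwrite('pics/s27c.png',cv2.resize(p['pixels'][80:245,220:380,::-1],None,fx=4,fy=3.6,interpolation=cv2.INTER_CUBIC))
```

```text
tcp [ 0.5087 -0.1616  0.1631] jawang -95.02 t 36.35 F [ 0.5  0.6 -0.1] g 0.001 tilt -1.0
tool shift mm [ 5.  -1.5  0.8] dist 5.3 twist 0.23
[-0.0044 -0.0056 -1.    ]
```

View pics/s27c.png

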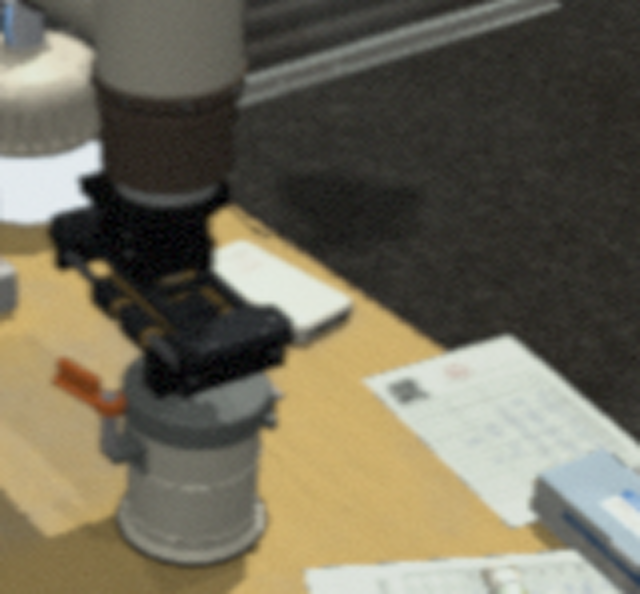

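Almost shut; now I press it down in small steps.

apply_moves:
  xyz:
    - [0.002,0,0]
    - [0.002,0,0]
    - [0.002,0,0]
  twist: [0,0,0]
  claw: [0,0,0]

```text
time_s: 36.7
tcp_pos: [0.5094, -0.1618, 0.1581]
ee_rot: [[-0.003, -0.087, -0.996], [-0.006, -0.996, 0.087], [-1.0, 0.006, 0.002]]
wrist_force: [-5.0, 2.7, 13.0]
gripper_width: 0.008
```

apply_moves:
  xyz:
    - [0.002,0,0]
    - [0.002,0,0]
  twist: [0,0]
  claw: [0,0]

```text
time_s: 36.9
tcp_pos: [0.5094, -0.1617, 0.1581]
ee_rot: [[-0.002, -0.085, -0.996], [-0.007, -0.996, 0.085], [-1.0, 0.008, 0.002]]
wrist_force: [-5.3, 3.2, 12.5]
gripper_width: 0.007
```

apply_moves:
  xyz:
    - [-0.003,0,0]
    - [-0.008,0,0]
    - [-0.013,0,0]
    - [-0.013,0,0]
    - [-0.01,0,0]
    - [-0.006,-0.001,0.006]
    - [-0.003,-0.002,0.012]
    - [0,-0.003,0.016]
    - [0,-0.003,0.016]
    - [0,-0.003,0.014]
    - [0,-0.002,0.009]
    - [0,0,0.004]
  twist: [0,0,0,0,0,0,0,0,0,0,0,0]
  claw: [0,0,0,0,0,0,0,0,0,0,0,0]

```text
time_s: 38.1
tcp_pos: [0.4263, -0.1392, 0.216]
ee_rot: [[-0.005, -0.087, -0.996], [-0.006, -0.996, 0.087], [-1.0, 0.006, 0.004]]
wrist_force: [0.0, 0.4, 0.3]
gripper_width: 0.007
```

Run:
```python
from h import *
go([.4276,-.1352,.172],-95.25);print(r.sense()['ee_rot'][:,0])
p=cap('scene','s28.png');T=cap('top','t28.png');w=cap('wrist','w28.png')
cv2.imwrite('pics/s28c.png',cv2.resize(p['pixels'][80:245,200:360,::-1],None,fx=4,fy=3.6,interpolation=cv2.INTER_CUBIC))
g=[[.4695,-.1565,.16],[.456,-.1253,.16],[.4504,-.1124,.17]]
print('T',proj(T,g),'S',proj(p,g),'W',proj(w,g))
for q,P in (('S',p),('T',T),('W',w)): print(q,[(x['p'],x['centre']) for x in imaging.regions_of('latch',P)],[(x['p'],x['centre']) for x in imaging.regions_of('lid',P)])
```

```text
tcp [ 0.4263 -0.1392  0.216 ] jawang -94.96 t 38.1 F [0.  0.4 0.3] g 0.007 tilt -1.0
tool shift mm [44.  -4.4 -1.1] dist 44.2 twist 0.29
[-0.0048 -0.006  -1.    ]
T [[265.887  198.871 ]
 [253.508  203.6471]
 [248.2434 204.9042]] S [[246.6598 189.0454]
 [236.0904 184.5929]
 [231.6558 179.9141]] W [[274.8399 154.4572]
 [230.6291 178.1388]
 [210.9708 191.4233]]
S [(0.63, [243.1, 187.5])] [(0.58, [270.7, 188.3])]
T [] [(0.86, [282.9, 172.2])]
W [(0.66, [251.6, 163.9])] [(0.93, [273.2, 56.1]), (0.53, [333.2, 204.7])]
```

View pics/s28c.png

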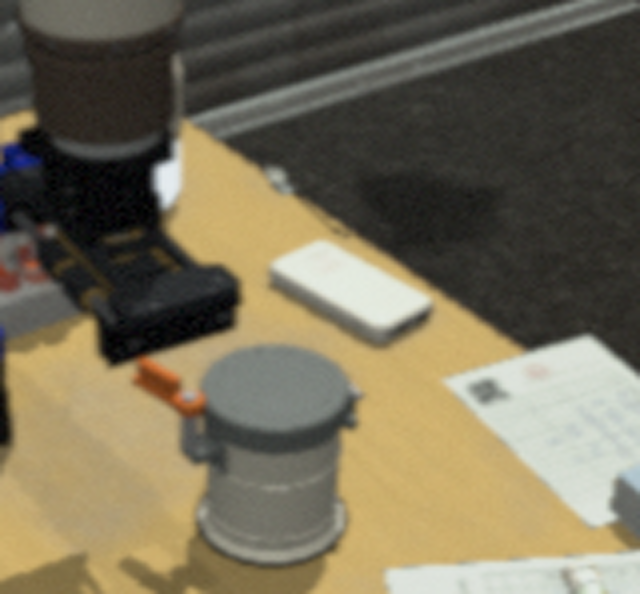

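View pics/w28.png

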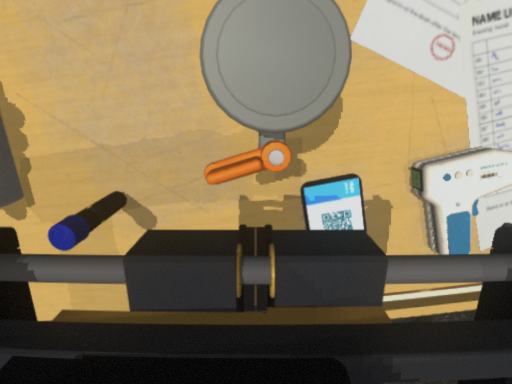

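Run:
```python
from h import *
w=cap('wrist')
a=atz(w,(275.5,157),.165);b=atz(w,(210,174.5),.170);print(a,b,np.degrees(np.arctan2(*(b-a)[1::-1])),np.linalg.norm(b-a))
P=np.array([.470,-.157])
u=lambda d:np.array([np.cos(np.radians(d)),np.sin(np.radians(d))])
for phi in (104,90,70,50,30,10,-5):
  n=-u(phi-90); # side to push from
  h=.004+.0095*abs(n[0])+.015*abs(n[1])+.0
  print(phi,(P+.036*u(phi)+(h)*n).round(4))
```

```text
[ 0.4696 -0.1567  0.165 ] [ 0.4628 -0.1134  0.17  ] 98.91950821184238 0.04408692005072602
104 [ 0.4449 -0.1261]
90 [ 0.4565 -0.121 ]
70 [ 0.4653 -0.117 ]
50 [ 0.4771 -0.116 ]
30 [ 0.4903 -0.1202]
10 [ 0.5019 -0.1306]
-5 [ 0.5076 -0.1404]
```

apply_moves:
  xyz:
    - [0,-0.004,0]
    - [0,-0.007,0]
    - [0.003,-0.004,0]
    - [0.006,-0.001,0]
    - [0.009,0,0]
    - [0.01,0,0]
    - [0.008,0,0]
    - [0.005,0,0]
    - [0.002,0,0]
    - [0,0,0]
  twist: [0,0,0,0,0,0,0,0,0,0]
  claw: [0,0,0,0,0,0,0,0,0,0]

```text
time_s: 39.6
tcp_pos: [0.4287, -0.1224, 0.1674]
ee_rot: [[-0.008, -0.087, -0.996], [-0.006, -0.996, 0.087], [-1.0, 0.007, 0.008]]
wrist_force: [-0.5, 0.2, -0.6]
gripper_width: 0.006
```

Run:
```python
from h import *
go([.4565,-.121,.171],-95.25);print(r.sense()['ee_rot'][:,0])
go([.4771,-.116,.171],-95.25)
```

```text
tcp [ 0.4287 -0.1224  0.1674] jawang -94.99 t 39.6 F [-0.5  0.2 -0.6] g 0.006 tilt -0.9999
tool shift mm [ -3.8  -3.8 -27.5] dist 28.0 twist 0.26
[-0.0082 -0.0063 -0.9999]
tcp [ 0.4287 -0.1224  0.1674] jawang -94.99 t 39.6 F [-0.5  0.2 -0.6] g 0.006 tilt -0.9999
tool shift mm [ -4.  -10.6 -47.6] dist 48.9 twist 0.26
```

apply_moves:
  xyz:
    - [-0.001,0,-0.003]
    - [-0.001,-0.001,-0.005]
    - [-0.001,-0.001,-0.007]
    - [0,-0.001,-0.007]
    - [0,-0.002,-0.007]
    - [0,-0.002,-0.007]
    - [0,-0.002,-0.006]
    - [0,-0.001,-0.004]
    - [0,0,-0.002]
  twist: [0,0,0,0,0,0,0,0,0]
  claw: [0,0,0,0,0,0,0,0,0]

```text
time_s: 40.5
tcp_pos: [0.4802, -0.1164, 0.1701]
ee_rot: [[-0.013, -0.088, -0.996], [-0.006, -0.996, 0.088], [-1.0, 0.008, 0.012]]
wrist_force: [-1.5, 0.2, -0.2]
gripper_width: 0.001
```

Run:
```python
from h import *
go([.4903,-.1202,.171],-95.25);print(r.sense()['ee_rot'][:,0])
p=cap('scene')
cv2.imwrite('pics/s29c.png',cv2.resize(p['pixels'][80:245,200:360,::-1],None,fx=4,fy=3.6,interpolation=cv2.INTER_CUBIC))
w=cap('wrist','w29.png')
```

```text
tcp [ 0.4802 -0.1164  0.1701] jawang -95.05 t 40.5 F [-1.5  0.2 -0.2] g 0.001 tilt -0.9999
tool shift mm [ -1.    2.9 -10.4] dist 10.9 twist 0.2
[-0.0127 -0.0064 -0.9999]
```

View pics/s29c.png

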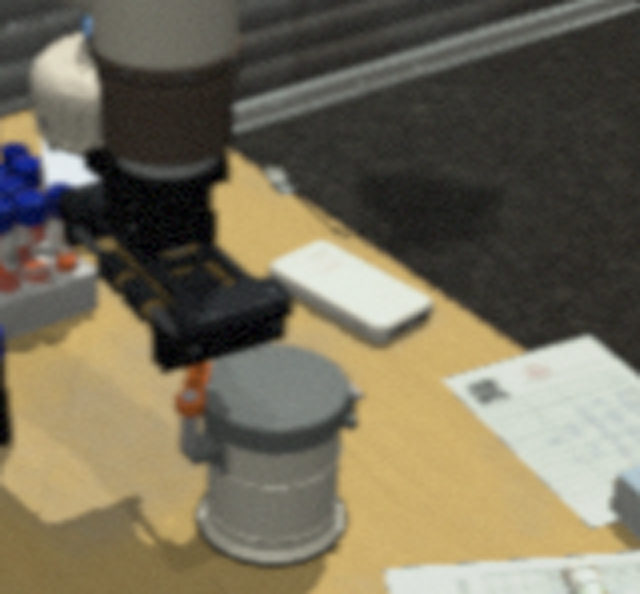

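View pics/w29.png

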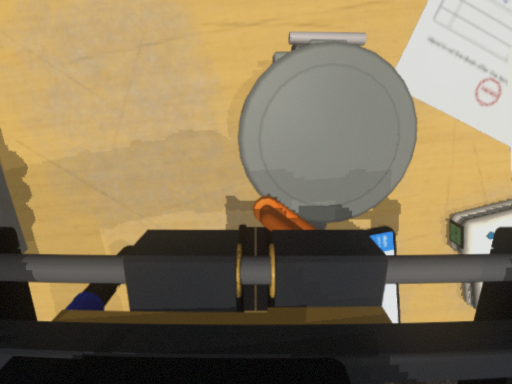

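apply_moves:
  xyz:
    - [0,0.001,-0.004]
    - [0,0.002,-0.006]
    - [0,0.004,-0.006]
    - [0,0.005,-0.006]
    - [0,0.005,-0.004]
    - [0,0.005,-0.003]
    - [0,0.004,-0.001]
    - [0,0.003,0]
    - [0,0.002,0]
  twist: [0,0,0,0,0,0,0,0,0]
  claw: [0,0,0,0,0,0,0,0,0]

```text
time_s: 41.5
tcp_pos: [0.5115, -0.1486, 0.1704]
ee_rot: [[-0.006, -0.091, -0.996], [0.002, -0.996, 0.091], [-1.0, -0.002, 0.006]]
wrist_force: [-1.5, 14.7, 3.8]
gripper_width: 0.007
```

Run:
```python
from h import *
go([.5076,-.1404,.171],-95.25);print(r.sense()['ee_rot'][:,0])
p=cap('scene')
cv2.imwrite('pics/s30c.png',cv2.resize(p['pixels'][80:245,200:360,::-1],None,fx=4,fy=3.6,interpolation=cv2.INTER_CUBIC))
```

```text
tcp [ 0.5115 -0.1486  0.1704] jawang -95.2 t 41.5 F [-1.5 14.7  3.8] g 0.007 tilt -1.0
tool shift mm [-0.6 -7.8  4.7] dist 9.2 twist 0.05
[-0.0063  0.0024 -1.    ]
```

View pics/s30c.png

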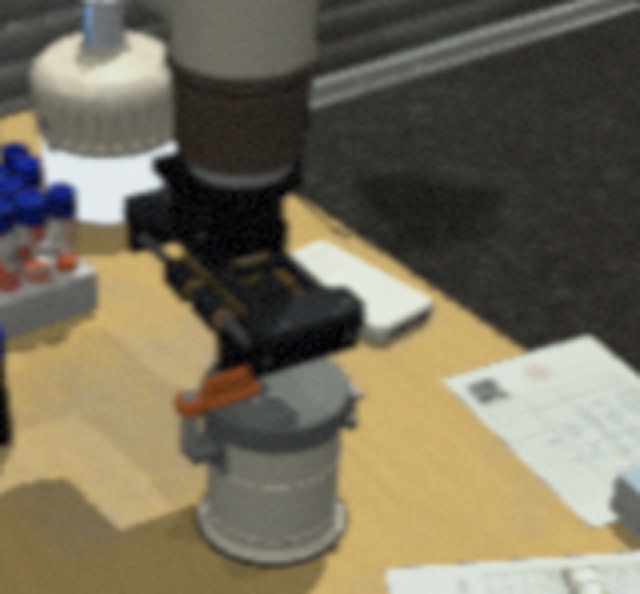

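apply_moves:
  xyz:
    - [0,-0.003,0]
    - [0,-0.005,0]
    - [-0.005,-0.005,0]
    - [-0.012,-0.006,0]
    - [-0.015,-0.01,0.005]
    - [-0.015,-0.015,0.01]
    - [-0.01,-0.02,0.01]
    - [-0.005,-0.02,0.01]
    - [0,-0.015,0.005]
    - [0,-0.008,0]
    - [0,-0.003,0]
  twist: [0,0,0,0,0,0,0,0,0,0,0]
  claw: [0,0,0,0,0,0,0,0,0,0,0]

```text
time_s: 42.65
tcp_pos: [0.4841, -0.0316, 0.2439]
ee_rot: [[0.007, -0.09, -0.996], [0.0, -0.996, 0.09], [-1.0, -0.001, -0.007]]
wrist_force: [-0.1, 0.1, 1.0]
gripper_width: 0.007
```

Run:
```python
from h import *
go([.47,-.05,.23],-95.25)
p=cap('scene','s31.png');T=cap('top');w=cap('wrist','w31.png')
cv2.imwrite('pics/s31c.png',cv2.resize(p['pixels'][80:245,200:360,::-1],None,fx=4,fy=3.6,interpolation=cv2.INTER_CUBIC))
cv2.imwrite('pics/t31c.png',cv2.resize(T['pixels'][90:290,170:400,::-1],None,fx=3.4,fy=3,interpolation=cv2.INTER_CUBIC))
```

```text
tcp [ 0.4841 -0.0316  0.2439] jawang -95.16 t 42.65 F [-0.1  0.1  1. ] g 0.007 tilt -1.0
tool shift mm [13.8 19.6 12.5] dist 27.1 twist 0.09
```

View pics/s31c.png

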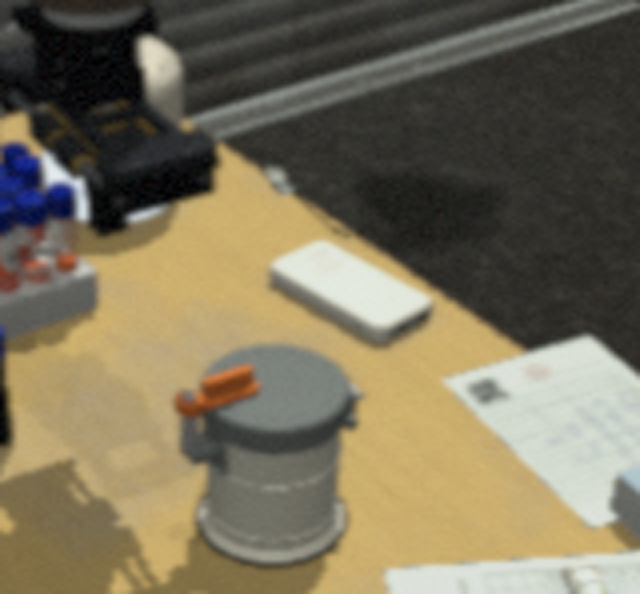

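View pics/w31.png

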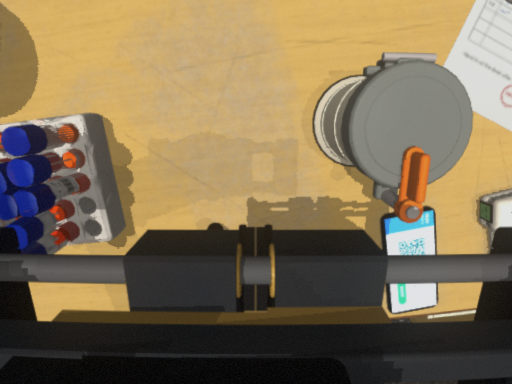

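View pics/t31c.png

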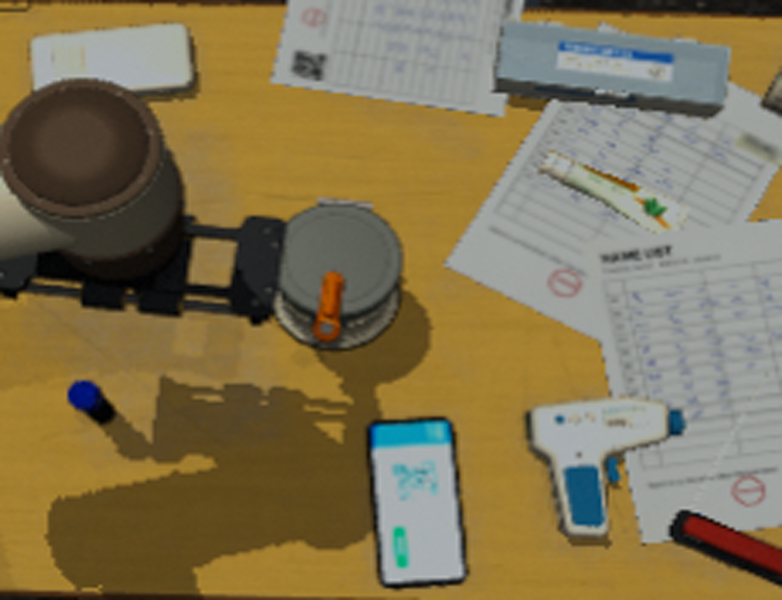

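Run:
```python
from h import *
w=cap('wrist')
a=atz(w,(408.5,212),.165);b=atz(w,(416,153),.170);print(a,b,np.degrees(np.arctan2(*(b-a)[1::-1])),np.linalg.norm(b-a))
im=w['pixels'];h=cv2.cvtColor(im,cv2.COLOR_RGB2HSV);m=((h[...,0]<14)&(h[...,1]>180)&(h[...,2]>120));m[:,:370]=0;m[225:]=0
cv2.imwrite('pics/w32c.png',cv2.resize(im[130:230,370:470,::-1],None,fx=6,fy=6,interpolation=cv2.INTER_CUBIC))
P=np.array([.4697,-.1566])
for d in (0,-5.25,-10):
  u=[np.cos(np.radians(d)),np.sin(np.radians(d))]
  print(d,proj(w,[[*P,.17],[P[0]+.048*u[0],P[1]+.048*u[1],.17]]).round(1).tolist())
t=np.linspace(0,6.28,50);Q=proj(w,np.stack([.5352+.0515*np.cos(t),-.1625+.0515*np.sin(t),0*t+.144],1));print(Q.min(0),Q.max(0))
```

```text
[ 0.4693 -0.1523  0.165 ] [ 0.5165 -0.1538  0.17  ] -1.8538558291563694 0.04750656609621935
0 [[417.0, 213.0], [419.8, 151.1]]
-5.25 [[417.0, 213.0], [425.6, 150.8]]
-10 [[417.0, 213.0], [430.8, 151.1]]
[347.6798  56.5589] [473.1159 187.1729]
```

View pics/w32c.png

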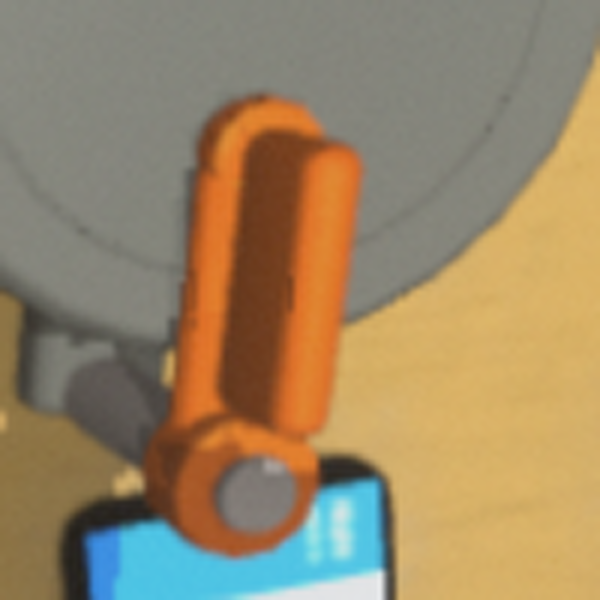

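```bash
python3 -c "
from h import *
print(r.sense()['time_s']);print(job.finish_job())"
```

```text
42.85
the job is handed in; nothing more can be done
None
```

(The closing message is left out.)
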